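# Change the bin and tip out the cooling tray

## Task

Swap the two black bins, so that the empty one stands square on the tape marks at the mouth of the hinged cooling tray and the full one, kept level, on the tape marks where the empty one stood. Then, with all the cooled modules still lying on the tray, lift it by its bar handle until they have all slid out into the empty bin, and lower it gently all the way down without letting it drop. Last, lay the hot modules from the grey mat on the emptied tray, each flat on the tray floor with its plate up and none on top of another, and leave everything else on the bench where it is; in the end both bins stand square on their marks and every cooled module lies in the bin at the mouth.

Things in the scene. Friction and masses are not known exactly. Their poses are not given: they have to be found in the camera images.
- tray (a joint): angle of the hinged cooling tray, rad: 0 lying level on its rests, growing as the handle end is lifted, up to a stop at 1.15. The hinge turns freely and does not hold the tray: let go, it falls back. Tray with handle 0.5 kg. Modules begin to slide somewhere between 0.3 and 0.5 rad and run out quickly at 0.9
- tray_hinge (a point): middle of the tray's hinge axis, 58 mm above the bench, under the tray's open front edge (the mouth); x along the axis, y level from the mouth to the handle end (the mouth looks along -y); fixed, it does not tilt with the tray. A lifted tray turns about this x, from y towards z. The stand is 206 mm wide, with side cheeks 76 mm high beside the hinge
- tray_floor (a point): middle of the stainless tray's floor, on its upper face (98 mm above the bench when level); tilts with the tray; x across, y to the handle, z up from the floor. Inside 170 mm (x) by 186 mm (y: mouth at -95, back wall at +91); walls 25 mm high and 4 mm thick on three sides, open towards -y
- tray_handle (a point): centre of the tray's handle, a round black bar 12 mm thick and 100 mm long along the tray's x, joined by an arm at each end to the back wall, whose outer face is 48 mm from the bar's centre line. 238 mm from the hinge axis along y and 60 mm above it; 118 mm above the bare bench when level
- mouth_place (a point): centre, at bench level, of the yellow tape corners at the tray's mouth for the bin that catches the modules; x along the bin's 200 mm sides, y to the tray. A bin here is 10 mm clear of the stand: grip its far side. The level tray does not overhang it; tipped, its edge comes 31 mm forward, just above the rim
- park_place (a point): centre, at bench level, of the other set of yellow tape corners, on the robot's right, where the empty bin stands at the start; x along the bin's 200 mm sides
- mat: thin grey heat-proof mat 110 (x) x 270 (y) mm, flat on the bench, on which the hot modules lie; origin: its centre
- full: black plastic bin 200 (x) x 130 (y) x 65 mm, inner floor at 4 mm; a rim 10 mm thick and 14 mm deep (z 51 to 65) runs round its top; grip it by the middle of a 200 mm side (y = +-60). Wall below: 4 mm, flush with the rim's inner face. Origin: centre of underside. Same either way round. 0.6 kg: full of modules fixed in it up to z = 30 mm, 43 mm along the middle; starts by the tray's mouth
- empty: black plastic bin 200 (x) x 130 (y) x 65 mm, inner floor at 4 mm; a rim 10 mm thick and 14 mm deep (z 51 to 65) runs round its top; grip it by the middle of a 200 mm side (y = +-60). Wall below: 4 mm, flush with the rim's inner face. Origin: centre of underside. Same either way round. This one is empty (0.2 kg). It starts on the park marks
- cool1: potted DC-DC converter module, a flat black block 58 x 37 x 13 mm with a bare aluminium plate and a small white sticker on top (35 g); origin: centre of its underside, x along its 58 mm length, z up through the plate. One of the two to four cooled modules that lie on the tray at the start (None if absent)
- cool2: potted DC-DC converter module, a flat black block 58 x 37 x 13 mm with a bare aluminium plate and a small white sticker on top (35 g); origin: centre of its underside, x along its 58 mm length, z up through the plate. One of the two to four cooled modules that lie on the tray at the start (None if absent)
- cool3: potted DC-DC converter module, a flat black block 58 x 37 x 13 mm with a bare aluminium plate and a small white sticker on top (35 g); origin: centre of its underside, x along its 58 mm length, z up through the plate. One of the two to four cooled modules that lie on the tray at the start (None if absent)
- cool4: potted DC-DC converter module, a flat black block 58 x 37 x 13 mm with a bare aluminium plate and a small white sticker on top (35 g); origin: centre of its underside, x along its 58 mm length, z up through the plate. One of the two to four cooled modules that lie on the tray at the start (None if absent)
- hot1: potted DC-DC converter module, a flat black block 58 x 37 x 13 mm with a bare aluminium plate and a small white sticker on top (35 g); origin: centre of its underside, x along its 58 mm length, z up through the plate. One of the two or three freshly tested, hot modules that lie on the grey mat at the start, plate up (None if absent)
- hot2: potted DC-DC converter module, a flat black block 58 x 37 x 13 mm with a bare aluminium plate and a small white sticker on top (35 g); origin: centre of its underside, x along its 58 mm length, z up through the plate. One of the two or three freshly tested, hot modules that lie on the grey mat at the start, plate up (None if absent)
- hot3: potted DC-DC converter module, a flat black block 58 x 37 x 13 mm with a bare aluminium plate and a small white sticker on top (35 g); origin: centre of its underside, x along its 58 mm length, z up through the plate. One of the two or three freshly tested, hot modules that lie on the grey mat at the start, plate up (None if absent)
- psu: bystander, not to be disturbed: black computer power supply with a fan grille on top, 140 x 150 x 86 mm, far side of the bench; origin: centre of its underside
- meter: bystander, not to be disturbed: yellow hand multimeter lying flat, 85 (x) x 180 (y) x 38 mm, with a knob to 46 mm, near the robot; origin: centre of its underside
- spool: bystander, not to be disturbed: spool of solder standing on end, 64 mm across and 42 mm high, between the two bin places; origin: centre of its underside
- tape: bystander, not to be disturbed: orange ring of tape lying flat, 60 mm across and 19 mm high, right-hand side; origin: centre of its underside
- driver: bystander, not to be disturbed: screwdriver 180 mm long lying on the far side behind the tray; its long axis is x; origin: on its underside near its middle
- jar: bystander, not to be disturbed: screw-capped jar 52 mm across and 60 mm high, right-hand side; origin: centre of its underside
- adapter: bystander, not to be disturbed: white adapter circuit board 70 (x) x 130 (y) mm with connectors, 25 mm high, far side; origin: centre of its underside
There are look-alikes about, which are no part of the job. What is shaped like the hot3 but orange is not meant.

How it is judged:
By the outcome, as a careful person would: the job done as asked, in the order asked, and still so for the second after the job is handed in, with the robot touching nothing.
Of cool1, cool2, cool3, cool4 only 2 to 4 are there at a start; the rules pass over those that are not, and their reading is None.
Of hot1, hot2, hot3 only 2 to 3 are there at a start; the rules pass over those that are not, and their reading is None.
At some moment in a run one of hot1, hot2, hot3, full may be knocked a few centimetres aside while the robot is not near it.
It also fails if it takes over 210 s, if anything falls off the work surface, if the arm or the gripper's body presses on something with over 40 N, if the wrist force passes 120 N, or if a joint passes its speed limit or range.

## Robot

A 6-joint arm with a two-finger parallel gripper is mounted at the origin on the work surface. World frame = base frame: x ahead of the robot, y to its left, z up, the work surface at z = 0. Lengths are in mm, angles in rad, forces in N, time in s.
With the tool pointing down it reaches from about 375 to 825 mm from the base axis. Payload 5.5 kg.
Tool frame: the origin (TCP) lies at the very end of the fingers, on their centre line; the grasp point (between the pads) lies 19 mm behind it; z points along the fingers, y is the line along which they close (so a half turn about z gives the same grasp; the last joint's range is limited). The gripper opens to 85 mm and grips with 20 to 120 N. Pads are 22 mm wide; open, the fingers measure 114 mm over their backs; the gripper's body (76 mm by 85 mm) begins 54 mm behind the grasp point. The pads swing forward as they close: fully open they stand 13 mm farther back than shut.
Start: joints at [-1.192, 0.314, -0.047, 1.21, 0, 1.571], TCP at [221.88, -557.462, 231.299] pointing down, gripper open.
Joint ranges: [-2.67, 2.67], [-0.69, 1.73], [-1.03, 1.25], [-2.08, 2.16], [-1.42, 1.45], [-3.14, 3.14]. Speed limits (rad/s): [2.39, 2.39, 3.01, 3.14, 3.14, 3.14].

## Interface

Orientations are given as a 3x3 rotation matrix whose columns are the frame's x, y, z axes.
In Python, from workcell import sense, imaging, arm gives the robot as it stands.
- The arm moves only by the tool move_arm, never from a script. Its argument "targets" is a list of rows, each an object with "translation": the shift along the tool's x, y, z in mm, a list of three; "angular": the turn, a rotation vector about the tool's x, y, z in degrees, a list of three. A call has 1 to 10 rows; each row shifts and turns the commanded pose from where the row before left it, along the tool's axes as they then stand; what a row does not reach is not made up. A row lasts 1/8 s, in which the tool goes at most 62.5 mm and 10.7 degrees, less where a joint would pass 70% of its speed; a pose out of reach is approached as far as the arm can. A call is refused whole if a number of a shift passes 62.5 or a number of a turn 10.7, either way. A call with a gripper value outside its range is refused whole. "hand" is the gripper command: -1 is shut, 1 is fully open, values between are in proportion, set as the call begins (left out, the last holds). The fingers move at their own pace and stop on an object; "grip_force" is the grip in N (left out, the last holds). Time passes only in rows, so rows that do not move let the fingers close. It gives the time, the measured TCP pose, the force, the opening and the grip force at its end, in the units of the state.
- sense(): the state, without advancing time (a new reading comes with each control period).
- imaging.camera(name): name is "side" or "top" or "wrist"; returns a dict with "color" (420x560x3 uint8, red, green, blue), "z_map" (420x560 float32, mm along the optical axis (not along the pixel's ray), 0 where there is no reading), "camera_matrix" (3x3 intrinsics, pixels), "T" (4x4, takes a point from camera to world coordinates); the wrist camera has in their place "tool_from_camera" (4x4, takes a point from camera to tool coordinates, whose origin is the TCP and whose axes are the flange's). Camera axes: x right, y up, looking along -z (the intrinsics and any distortion apply to the point x, -y, -z); pixel columns grow to the right and rows downward; lengths in mm; the calibration is good to about 2 mm. A picture is of the moment at which its call begins: read the wrist's pose just before it.
- arm.finish_job(): hands the job in; it is judged then, once.
The state is a dict: "clock": time; "q": joint angles; "joint_vel": joint speeds; "tau": joint torques, N m; "eef_pos": TCP position; "tool_rot": TCP orientation; "force": force on the tool from outside, world axes, zero at the start; "ft_torque": the same for the moment, N m; "finger_gap": opening from 0.0 (shut) to 1.0 (fully open); "grasp_force": force on a finger pad.
Only numpy, scipy, OpenCV 4.12 (cv2) and the standard library are available. Lean on these libraries where they do the work, as an engineer would, in place of code of your own. Each camera call takes 0.05 s, during which the arm holds its last target. There are 200 camera calls.

## Working session

There is one attempt and no reset: what is moved stays moved. The work goes in short steps, Python scripts to look and compute and a tool call to move; the robot and the scene stay as the last step left them, time stands still between calls to the robot, and variables do not carry over. Pictures are saved under pics/ and viewed, at most 14 in all, crops included, and the job is handed in when it is done.

Besides the shell and the picture viewer there is one more tool, called after "Call:" as a command line: name --argument value ..., lists and objects as JSON in quotes. move_arm: Moves the arm, as the interface text tells. Its arguments: {"type":"object","properties":{"targets":{"type":"array","items":{"type":"object","properties":{"translation":{"type":"array","items":{"type":"number"}},"angular":{"type":"array","items":{"type":"number"}}}}},"hand":{"type":"number"},"grip_force":{"type":"number"}},"required":["targets"]}

```bash
ls; mkdir -p pics; cat > h.py <<'E'
import numpy as np, cv2
from workcell import sense, imaging, arm
def cam(n):
    s=sense(); c=imaging.camera(n)
    if n=='wrist':
        T=np.eye(4);T[:3,:3]=np.array(s['tool_rot']);T[:3,3]=s['eef_pos'];c['T']=T@np.array(c['tool_from_camera'])
    return c
def cloud(c):
    z=c['z_map'].astype(float);K=np.array(c['camera_matrix']);v,u=np.mgrid[:z.shape[0],:z.shape[1]]
    P=np.stack([(u-K[0,2])/K[0,0]*z,-(v-K[1,2])/K[1,1]*z,-z,np.ones_like(z)],-1)
    W=(P@np.array(c['T']).T)[...,:3];W[z==0]=np.nan;return W
def save(n,img,s=1):
    cv2.imwrite('pics/'+n,cv2.resize(img[...,::-1],None,fx=s,fy=s,interpolation=cv2.INTER_CUBIC))
def st():
    s=sense();print(s['clock'],np.round(s['eef_pos'],1),np.round(s['tool_rot'],3).tolist(),np.round(s['force'],1),s['finger_gap'],s['grasp_force'])
E
python3 - <<'E'
from h import *
st()
for n in('top','side'):
    c=cam(n);save(n+'0.png',c['color'],1.42);np.savez(n+'0.npz',color=c['color'],W=cloud(c));print(np.round(c['T'],2).tolist(),np.round(c['camera_matrix'],1).tolist(), [k for k in c])
E
```

```text
pics
0.0 [ 221.7 -556.9  230.5] [[0.929, 0.37, -0.001], [0.37, -0.929, 0.002], [0.0, -0.002, -1.0]] [-0.7 -0.2  0.4] 0.9988761371810462 0.0
[[-0.01, 1.0, -0.07, 442.6], [-1.0, -0.01, 0.0, -31.68], [0.0, 0.07, 1.0, 1471.57], [0.0, 0.0, 0.0, 1.0]] [[541.0, 0.0, 277.2], [0.0, 541.0, 210.1], [0.0, 0.0, 1.0]] ['color', 'z_map', 'camera_matrix', 'T']
[[-0.9, 0.28, -0.32, 60.56], [-0.43, -0.58, 0.69, 1014.91], [0.01, 0.76, 0.65, 1087.23], [0.0, 0.0, 0.0, 1.0]] [[486.7, 0.0, 278.8], [0.0, 486.7, 207.3], [0.0, 0.0, 1.0]] ['color', 'z_map', 'camera_matrix', 'T']
```

View pics/top0.png

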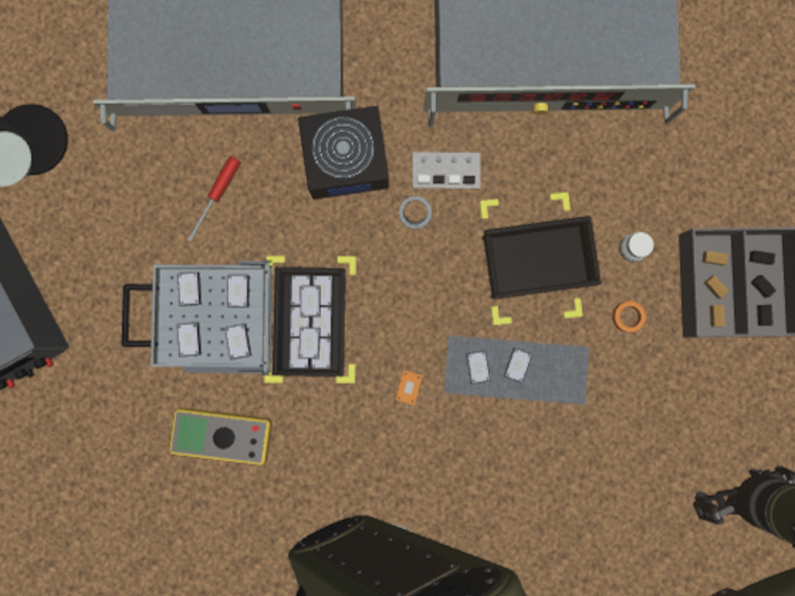

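View pics/side0.png

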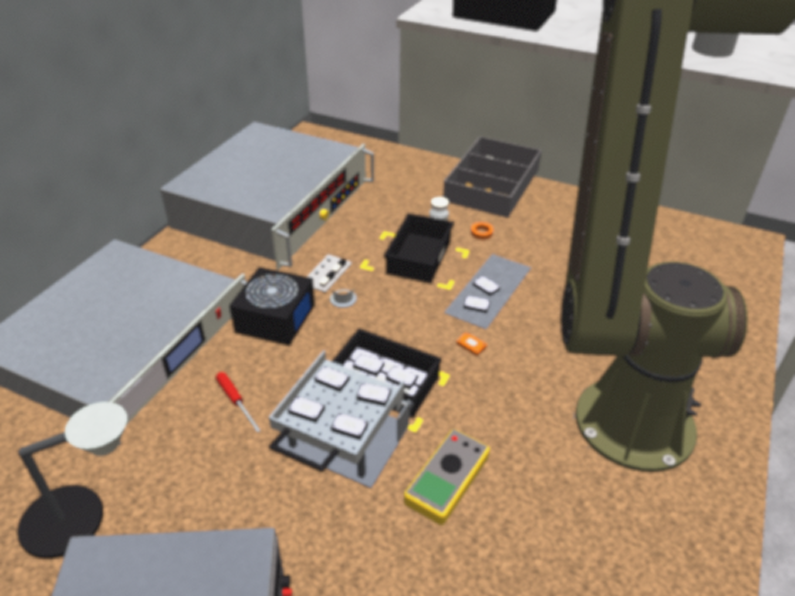

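The top view (1.42× scale) shows these things:
- **Tray:** at (210,318), with four cooled modules on it and its handle at (135,315).
- **Bins:** the full one is at (310,321). The empty one is at (542,258), turned about 90° to the park tape, whose corners are at (490,208), (560,201), (573,307) and (502,314).
- **Hot modules:** (478,367) and (517,365), on the mat.

Possible mix-ups are the orange look-alike module (408,387), the four cooled modules on the tray, the modules in the full bin, and the parts in the sorting box (720,290). I choose the two white-stickered ones on the grey mat.

```bash
cat >> h.py <<'E'
def rect(pts):
    (c,s,a)=cv2.minAreaRect(pts.astype(np.float32));
    if s[0]<s[1]: s=(s[1],s[0]);a+=90
    a=(a+90)%180-90
    return np.round(c,1),np.round(s,1),round(a,1)   # angle of long side deg
def blobs(m,W,mn=15):
    n,l,s,c=cv2.connectedComponentsWithStats(m.astype(np.uint8),connectivity=8);out=[]
    for i in range(1,n):
        if s[i,4]>=mn:
            p=W[l==i];p=p[np.isfinite(p[:,0])]
            if len(p)>=mn: out.append((np.round(c[i],1),s[i,4],np.round(np.median(p[:,2]),1),*rect(p[:,:2]),np.round(np.median(p[:,:2],axis=0),1)))
    return out
def yellow(c): 
    h=cv2.cvtColor(c,cv2.COLOR_RGB2HSV);return (h[...,0]>24)&(h[...,0]<36)&(h[...,1]>120)&(h[...,2]>120)
def orange(c): 
    return None
E
python3 - <<'E'
from h import *
d=np.load('top0.npz');C=d['color'];W=d['W'];S=1/1.42
def box(a,b,c,e):
    m=np.zeros(C.shape[:2],bool);m[int(b*S):int(e*S),int(a*S):int(c*S)]=1;return m
print('bench z',np.nanmedian(W[box(380,400,440,440)][:,2]))
print('yellow');[print(*b) for b in blobs(yellow(C)&box(260,180,610,400),W,8)]
Z=W[...,2]
for n,b in(('full',box(268,255,360,390)),('empty',box(470,205,612,310))):
    m=b&(Z>55)&(Z<75);[print(n,*q) for q in blobs(m,W,40)]
g=C.min(-1)
print('white');[print(*b) for b in blobs((g>175)&(box(440,330,600,405)|box(150,260,275,375)),W,20)]
m=box(440,330,600,405)&(Z>6)&(Z<25);print('hot by z');[print(*b) for b in blobs(m,W,20)]
m=box(110,270,152,360)&(Z>90);print('handle');[print(*b) for b in blobs(m,W,10)]
m=box(140,250,275,380)&(Z>92);print('tray');[print(*b) for b in blobs(m,W,50)]
m=box(140,250,275,380)&(Z>116);print('wall');[print(*b) for b in blobs(m,W,50)]
print('spool',blobs(box(390,190,435,232)&(Z>15),W));print('jar',blobs(box(615,225,660,265)&(Z>15),W))
save('mat0.png',C[225:290,270:430],5)
E
```

```text
bench z -0.6411671761343314
yellow
[395.6 139.8] 105 -0.2 [ 729.7 -363.1] [36.3 35.9] -83.1 [ 736.8 -370. ]
[342.9 145.2] 99 -0.6 [ 717.2 -225.5] [35.4 35. ] 6.1 [ 724.4 -218.4]
[194.1 182.1] 63 0.5 [621.5 188.6] [34.3 18.4] -89.8 [624.4 189. ]
[245.5 184.8] 108 0.2 [610.5  52. ] [36.6 33.1] -0.1 [617.4  44. ]
[404.5 218. ] 99 -0.4 [ 522.  -380.9] [36. 33.] -1.5 [ 515.1 -386.6]
[351.3 223.2] 95 0.7 [ 509.8 -243. ] [34.  33.8] -87.0 [ 503.5 -235.3]
[244.6 264.4] 106 -0.1 [403.4  56.9] [35.4 33.3] -0.8 [396.4  50.2]
[192.2 266.6] 76 0.2 [395.7 193.5] [36.8 16.3] 88.1 [393.5 194.5]
full [188.5 202.2] 72 61.4 [561.1 194.1] [103.    6.6] -3.3 [563.2 194.3]
full [216.9 226.7] 950 63.8 [499.8 119. ] [199.9 131. ] -1.8 [499.1 122.8]
empty [382.4 180.8] 957 63.7 [ 613.1 -313.5] [201.1 131. ] -83.1 [ 614.2 -316.3]
white
[132.  202.7] 205 110.8 [560.7 329.2] [49.  29.4] 3.4 [560.5 328.6]
[166.5 204.2] 209 110.8 [554.9 241.7] [48.8 29.5] 1.1 [555.9 242. ]
[131.7 238.5] 213 110.6 [470.5 328.8] [48.9 29.6] 2.9 [471.6 328.9]
[166.4 240. ] 213 110.3 [465.2 242. ] [49.6 29.5] 9.0 [465.5 242.3]
[364.7 256.8] 170 12.8 [ 414.8 -270.3] [50.2 28.9] -19.7 [ 413.8 -271.5]
[336.4 258.1] 168 12.1 [ 412.2 -194.9] [48.9 27.7] 6.4 [ 412.1 -195.7]
hot by z
[364.4 257.2] 295 12.3 [ 413.6 -270.4] [60.7 40.8] -21.6 [ 413.7 -270. ]
[336.6 258.6] 299 12.0 [ 411.1 -195.2] [61.4 39.7] 7.0 [ 409.8 -196. ]
handle
[ 92.5 222.4] 377 120.8 [513.1 417.2] [111.3  50.6] 0.3 [510.5 430.3]
tray
[145.4 222.3] 5573 100.2 [510.7 304.6] [217.9 178.3] 89.0 [511.  297.2]
wall
[119.2 210.4] 315 121.7 [547.6 352.9] [233.  117.4] -41.1 [562.4 383.2]
[151.7 257.4] 120 122.6 [422.6 287.7] [177.5   2.6] 89.2 [423.  272.7]
spool []
jar [(array([448.1, 173.5]), np.int32(366), np.float64(57.6), array([ 631.8, -494.9]), array([50. , 49.4]), 78.8, array([ 631.4, -490.3]))]
```

View pics/mat0.png

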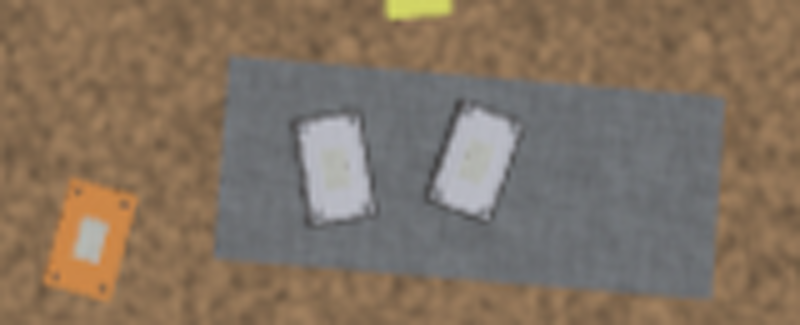

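The crop confirms two white-stickered modules on the mat, at about (335,168) and (475,160); the orange board at (90,240) is the decoy. The measured sizes match the descriptions. Next I make a small test turn to learn the sense of joint 6.

Call:
move_arm --targets '[{"translation": [0, 0, 0], "angular": [0, 0, -10]}, {"translation": [0, 0, 0], "angular": [0, 0, 0]}]' --hand 0 --grip_force 40

```text
clock: 0.35
eef_pos: [221.8, -557.2, 230.8]
tool_rot: [[0.852, 0.524, -0.0], [0.524, -0.852, 0.001], [0.0, -0.001, -1.0]]
force: [0.3, -0.9, -0.8]
finger_gap: 0.602
grasp_force: 0.0
```

```bash
cat >> h.py <<'E'
def go(p,yaw=None):
    "remaining turn about tool z (deg), then shift in the tool axes after that turn; yaw = world angle of tool x"
    s=sense();R=np.array(s['tool_rot']);e=np.array(s['eef_pos']);y0=np.degrees(np.arctan2(R[1,0],R[0,0]))
    t=0 if yaw is None else -((yaw-y0+180)%360-180)
    from scipy.spatial.transform import Rotation as Ro
    R2=R@Ro.from_rotvec([0,0,np.radians(t)]).as_matrix();d=R2.T@(np.array(p,float)-e)
    print('t=%.2f'%s['clock'],'pos',np.round(e,1),'yaw %.1f'%y0,'tilt',np.round(np.degrees(R[:2,2]),1),'gap %.2f'%s['finger_gap'],'grip %.0f'%s['grasp_force'],'F',np.round(s['force'],1),'| turn %.1f shift'%t,np.round(d,1),'q6 %.2f q5 %.2f'%(s['q'][5],s['q'][4]))
E
python3 -c "
from h import *
go([553.5,-320.7,231],96.9)"
```

```text
t=0.35 pos [ 221.8 -557.2  230.8] yaw 31.6 tilt [-0.  0.] gap 0.60 grip 0 F [ 0.3 -0.9 -0.8] | turn -65.3 shift [ 1.949e+02  3.577e+02 -1.000e-01] q6 1.40 q5 -0.00
```

Call:
move_arm --targets '[{"translation": [0, 0, 0], "angular": [0, 0, -9.3]}, {"translation": [0, 0, 0], "angular": [0, 0, -9.3]}, {"translation": [0, 0, 0], "angular": [0, 0, -9.3]}, {"translation": [0, 0, 0], "angular": [0, 0, -9.3]}, {"translation": [0, 0, 0], "angular": [0, 0, -9.3]}, {"translation": [0, 0, 0], "angular": [0, 0, -9.3]}, {"translation": [0, 0, 0], "angular": [0, 0, -9.3]}]'

```text
clock: 1.23
eef_pos: [221.8, -557.3, 231.0]
tool_rot: [[-0.12, 0.993, -0.0], [0.993, 0.12, 0.0], [0.001, -0.0, -1.0]]
force: [0.4, -0.4, -0.0]
finger_gap: 0.497
grasp_force: 0.0
```

Call:
move_arm --targets '[{"translation": [24.4, 44.7, 0]}, {"translation": [24.4, 44.7, 0]}, {"translation": [24.4, 44.7, 0]}, {"translation": [24.4, 44.7, 0]}, {"translation": [24.4, 44.7, 0]}, {"translation": [24.4, 44.7, 0]}, {"translation": [24.4, 44.7, 0]}, {"translation": [24.4, 44.7, 0]}, {"translation": [0, 0, 0]}]'

```text
$.targets[0]: bad value
```

```bash
python3 -c "
from h import *
go([553.5,-320.7,40],96.9)
c=cam('wrist');W=cloud(c);Z=W[...,2];save('w1.png',c['color']);print(c['tool_from_camera'])
[print(*b) for b in blobs((Z>55)&(Z<75),W,300)]"
```

```text
t=1.23 pos [ 221.8 -557.3  231. ] yaw 96.9 tilt [-0.  0.] gap 0.50 grip 0 F [ 0.4 -0.4 -0. ] | turn 0.0 shift [194.9 357.7 191.1] q6 0.26 q5 -0.00
[[ 2.36736294e-04  9.62450163e-01  2.71458336e-01  7.00338632e+01]
 [ 9.99999881e-01 -1.12324286e-04 -4.73847073e-04 -3.59580418e-01]
 [-4.25562829e-04  2.71458416e-01 -9.62450075e-01 -1.41908598e+02]
 [ 0.00000000e+00  0.00000000e+00  0.00000000e+00  1.00000000e+00]]
[498.3 280.4] 1933 62.6 [ 522.1 -640.6] [129.3 104. ] 0.0 [ 463.1 -629.9]
```

Call:
move_arm --targets '[{"translation": [24.4, 44.7, 0], "angular": [0, 0, 0]}, {"translation": [24.4, 44.7, 0], "angular": [0, 0, 0]}, {"translation": [24.4, 44.7, 0], "angular": [0, 0, 0]}, {"translation": [24.4, 44.7, 0], "angular": [0, 0, 0]}, {"translation": [24.4, 44.7, 0], "angular": [0, 0, 0]}, {"translation": [24.4, 44.7, 0], "angular": [0, 0, 0]}, {"translation": [24.4, 44.7, 0], "angular": [0, 0, 0]}, {"translation": [24.4, 44.7, 0], "angular": [0, 0, 0]}, {"translation": [0, 0, 0], "angular": [0, 0, 0]}]'

```text
clock: 2.4
eef_pos: [556.3, -318.9, 230.6]
tool_rot: [[-0.118, 0.993, 0.0], [0.993, 0.118, 0.001], [0.001, 0.0, -1.0]]
force: [-0.1, -0.3, -0.2]
finger_gap: 0.501
grasp_force: 0.0
```

```bash
python3 -c "
from h import *
go([553.5,-320.7,40],96.9)
c=cam('wrist');W=cloud(c);Z=W[...,2]
save('w1.png',c['color'])
[print(*b) for b in blobs((Z>55)&(Z<75),W,300)]"
```

```text
t=2.40 pos [ 556.3 -318.9  230.6] yaw 96.8 tilt [0. 0.] gap 0.50 grip 0 F [-0.1 -0.3 -0.2] | turn -0.1 shift [ -1.6  -3.  190.6] q6 0.93 q5 0.00
[334.4 169.1] 5713 63.9 [ 611.  -312.4] [199.2 130.2] -83.0 [ 608.6 -281.8]
[547.4 335.5] 1131 63.3 [ 901.6 -452.1] [103.4   7.8] 90.0 [ 902.1 -462.7]
[319.3 330.7] 590 59.1 [ 626.8 -489.8] [35.7 32.7] 8.4 [ 626.8 -490.5]
```

View pics/w1.png

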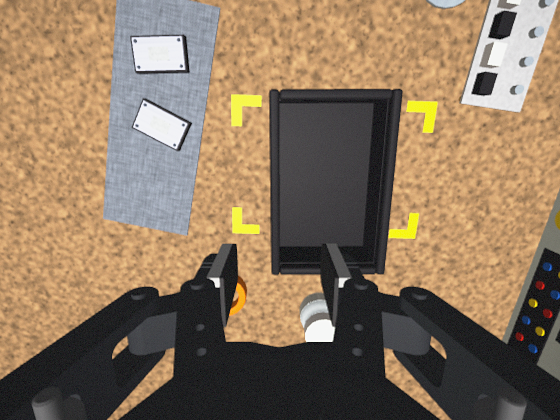

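The wrist view shows the empty bin at (335,180) inside the park tape, turned across the marks, and it agrees with the top view to 2 mm. I go down on its near 200 mm rim.

Call:
move_arm --targets '[{"translation": [-0.3, -0.8, 38.1], "angular": [0, 0, 0]}, {"translation": [-0.3, -0.8, 38.1], "angular": [0, 0, 0]}, {"translation": [-0.3, -0.8, 38.1], "angular": [0, 0, 0]}, {"translation": [-0.3, -0.8, 38.1], "angular": [0, 0, 0]}, {"translation": [-0.3, -0.8, 38.1], "angular": [0, 0, 0]}, {"translation": [0, 0, 0], "angular": [0, 0, 0]}]'

```text
clock: 3.2
eef_pos: [546.2, -322.6, 37.8]
tool_rot: [[-0.115, 0.993, -0.006], [0.993, 0.115, 0.003], [0.004, -0.006, -1.0]]
force: [-0.1, -0.5, 0.5]
finger_gap: 0.5
grasp_force: 0.0
```

Call:
move_arm --targets '[{"translation": [0, 0, 0], "angular": [0, 0, 0]}, {"translation": [0, 0, 0], "angular": [0, 0, 0]}, {"translation": [0, 0, 0], "angular": [0, 0, 0]}, {"translation": [0, 0, 0], "angular": [0, 0, 0]}, {"translation": [0, 0, 0], "angular": [0, 0, 0]}, {"translation": [0, 0, 0], "angular": [0, 0, 0]}]' --hand -1 --grip_force 60

```text
clock: 3.95
eef_pos: [551.7, -324.4, 43.2]
tool_rot: [[-0.118, 0.993, 0.003], [0.993, 0.118, -0.003], [-0.003, 0.003, -1.0]]
force: [-0.7, -1.6, 7.2]
finger_gap: 0.1
grasp_force: 60.1
```

Call:
move_arm --targets '[{"translation": [0, 0, -20], "angular": [0, 0, 0]}, {"translation": [0, 0, -40], "angular": [0, 0, 0]}, {"translation": [0, 0, -40], "angular": [0, 0, 0]}, {"translation": [0, 0, -40], "angular": [0, 0, 0]}, {"translation": [0, 0, 0], "angular": [0, 0, 0]}]'

```text
clock: 4.58
eef_pos: [552.2, -324.5, 185.2]
tool_rot: [[-0.118, 0.993, 0.006], [0.993, 0.118, -0.004], [-0.004, 0.006, -1.0]]
force: [0.7, 0.1, -2.3]
finger_gap: 0.101
grasp_force: 58.9
```

```bash
python3 -c "
from h import *
go([230,-540,180],178.7)
"
```

```text
t=4.58 pos [ 552.2 -324.5  185.2] yaw 96.8 tilt [ 0.3 -0.2] gap 0.10 grip 59 F [ 0.7  0.1 -2.3] | turn -81.9 shift [ 317.3 -222.8    4. ] q6 0.92 q5 -0.00
```

Call:
move_arm --targets '[{"translation": [0, 0, 0], "angular": [0, 0, -10.2]}, {"translation": [0, 0, 0], "angular": [0, 0, -10.2]}, {"translation": [0, 0, 0], "angular": [0, 0, -10.2]}, {"translation": [0, 0, 0], "angular": [0, 0, -10.2]}, {"translation": [0, 0, 0], "angular": [0, 0, -10.2]}, {"translation": [0, 0, 0], "angular": [0, 0, -10.2]}, {"translation": [0, 0, 0], "angular": [0, 0, -10.2]}, {"translation": [0, 0, 0], "angular": [0, 0, -10.2]}]'

```text
clock: 5.58
eef_pos: [549.2, -322.8, 179.3]
tool_rot: [[-1.0, 0.022, -0.002], [0.022, 1.0, 0.001], [0.002, 0.001, -1.0]]
force: [-1.2, -0.2, -2.2]
finger_gap: 0.1
grasp_force: 58.8
```

Call:
move_arm --targets '[{"translation": [39.7, -27.9, 0], "angular": [0, 0, 0]}, {"translation": [39.7, -27.9, 0], "angular": [0, 0, 0]}, {"translation": [39.7, -27.9, 0], "angular": [0, 0, 0]}, {"translation": [39.7, -27.9, 0], "angular": [0, 0, 0]}, {"translation": [39.7, -27.9, 0], "angular": [0, 0, 0]}, {"translation": [39.7, -27.9, 0], "angular": [0, 0, 0]}, {"translation": [39.7, -27.9, 0], "angular": [0, 0, 0]}, {"translation": [39.7, -27.9, 0], "angular": [0, 0, 0]}, {"translation": [0, 0, 0], "angular": [0, 0, 0]}]'

```text
clock: 6.7
eef_pos: [223.4, -538.4, 179.6]
tool_rot: [[-0.999, 0.033, -0.001], [0.033, 0.999, 0.001], [0.001, 0.001, -1.0]]
force: [0.5, 1.1, -2.2]
finger_gap: 0.104
grasp_force: 59.0
```

Call:
move_arm --targets '[{"translation": [0, 0, 45], "angular": [0, 0, 0]}, {"translation": [0, 0, 45], "angular": [0, 0, 0]}, {"translation": [0, 0, 35], "angular": [0, 0, 0]}, {"translation": [0, 0, 10], "angular": [0, 0, 0]}, {"translation": [0, 0, 5], "angular": [0, 0, 0]}, {"translation": [0, 0, 0], "angular": [0, 0, 0]}]'

```text
clock: 7.45
eef_pos: [226.2, -535.8, 43.2]
tool_rot: [[-1.0, 0.027, -0.001], [0.027, 1.0, 0.002], [0.001, 0.002, -1.0]]
force: [-5.5, 9.9, 16.8]
finger_gap: 0.104
grasp_force: 62.2
```

Call:
move_arm --targets '[{"translation": [0, 0, 0], "angular": [0, 0, 0]}, {"translation": [0, 0, 0], "angular": [0, 0, 0]}, {"translation": [0, 0, 0], "angular": [0, 0, 0]}, {"translation": [0, 0, 0], "angular": [0, 0, 0]}]' --hand 0

```text
clock: 7.95
eef_pos: [226.4, -537.6, 40.8]
tool_rot: [[-1.0, 0.028, 0.0], [0.028, 1.0, -0.0], [-0.0, -0.0, -1.0]]
force: [0.6, -0.9, 0.4]
finger_gap: 0.498
grasp_force: 0.0
```

Call:
move_arm --targets '[{"translation": [0, 0, -62], "angular": [0, 0, 0]}, {"translation": [0, 0, -62], "angular": [0, 0, 0]}, {"translation": [0, 0, -62], "angular": [0, 0, 0]}, {"translation": [0, 0, 0], "angular": [0, 0, 0]}]'

```text
clock: 8.45
eef_pos: [227.7, -540.8, 232.8]
tool_rot: [[-1.0, 0.028, 0.004], [0.028, 1.0, -0.009], [-0.004, -0.009, -1.0]]
force: [-0.3, -0.2, -1.0]
finger_gap: 0.502
grasp_force: 0.0
```

```bash
cat >> h.py <<'E'
def bins(n='top'):
    c=cam(n);W=cloud(c);Z=W[...,2]
    b=[x for x in blobs((Z>54)&(Z<74)&(W[...,1]<188),W,150) if abs(x[4][0]-200)<25 and abs(x[4][1]-130)<20]
    [print('bin',*x) for x in b];return c,W
E
python3 -c "
from h import *
c,W=bins()
go([508-1.4,63,230],178.7)
[print(*b) for b in blobs(yellow(c['color'])&(abs(W[...,2])<6)&(W[...,0]<760),W,40)]
"
```

```text
bin [216.9 226.5] 959 63.8 [500. 119.] [200.2 130.3] -1.6 [499.7 122.5]
bin [449.1 329.6] 1066 63.0 [ 225.7 -474.9] [200.9 132. ] -1.5 [ 225.9 -477.9]
t=8.50 pos [ 227.1 -539.2  229.6] yaw 178.4 tilt [ 0.1 -0.3] gap 0.50 grip 0 F [ 0.5  1.  -0.7] | turn -0.3 shift [-265.8  608.4   -2.8] q6 -1.14 q5 0.00
[395.6 139.8] 95 0.9 [ 729.4 -363.2] [36.2 34.3] 6.5 [ 735.9 -369.5]
[342.9 145.2] 90 0.6 [ 717.1 -225.3] [34.9 34.6] 5.4 [ 724.2 -218.5]
[194.1 182. ] 60 -0.6 [623.1 188.4] [32.5 17.2] -84.6 [624.8 188.3]
[245.4 184.8] 102 0.1 [610.5  53.3] [36.7 35.6] -0.9 [617.7  46.4]
[404.3 218.1] 96 -0.2 [ 521.8 -379.6] [35.5 34.3] 2.3 [ 515.1 -386.7]
[351.1 223.1] 87 -0.4 [ 510.1 -242.9] [34.2 33.8] -85.0 [ 503.5 -235.6]
[244.9 264.2] 94 0.1 [403.4  56.7] [35.2 32.7] -0.8 [396.4  48.8]
[192.1 266.8] 65 0.6 [396.  193.8] [36.2 16.4] 88.7 [393.5 194.7]
```

Call:
move_arm --targets '[{"translation": [-21.5, 50.4, 0], "angular": [0, 0, 0]}, {"translation": [-21.5, 50.4, 0], "angular": [0, 0, 0]}, {"translation": [-21.5, 50.4, 0], "angular": [0, 0, 0]}, {"translation": [-21.5, 50.4, 0], "angular": [0, 0, 0]}, {"translation": [-21.5, 50.4, 0], "angular": [0, 0, 0]}, {"translation": [-21.5, 50.4, 0], "angular": [0, 0, 0]}]'

```text
clock: 9.25
eef_pos: [363.3, -236.6, 225.1]
tool_rot: [[-1.0, 0.028, -0.002], [0.028, 1.0, 0.002], [0.002, 0.002, -1.0]]
force: [0.6, -0.8, -0.3]
finger_gap: 0.5
grasp_force: 0.0
```

Call:
move_arm --targets '[{"translation": [-21.5, 50.4, 0], "angular": [0, 0, 0]}, {"translation": [-21.5, 50.4, 0], "angular": [0, 0, 0]}, {"translation": [-21.5, 50.4, 0], "angular": [0, 0, 0]}, {"translation": [-21.5, 50.4, 0], "angular": [0, 0, 0]}, {"translation": [-21.5, 50.4, 0], "angular": [0, 0, 0]}, {"translation": [-21.5, 50.4, 0], "angular": [0, 0, 0]}, {"translation": [0, 0, 0], "angular": [0, 0, 0]}, {"translation": [0, 0, 0], "angular": [0, 0, 0]}]'

```text
clock: 10.25
eef_pos: [499.9, 59.6, 225.3]
tool_rot: [[-1.0, 0.027, -0.003], [0.027, 1.0, -0.001], [0.003, -0.001, -1.0]]
force: [-0.7, -0.6, -0.1]
finger_gap: 0.498
grasp_force: 0.0
```

```bash
python3 -c "
from h import *
c=cam('wrist');W=cloud(c);Z=W[...,2]
[print(*b) for b in blobs((Z>54)&(Z<74)&(W[...,1]<188),W,300)]
print('y');[print(*b) for b in blobs(yellow(c['color'])&(abs(Z)<6),W,100)]
go([498.3,59,40],178.4)
save('w2.png',c['color'])
"
```

```text
[340.4 165.9] 6084 63.9 [498.3 120.1] [199.3 130. ] -1.5 [467.6 134.1]
y
[268.2  89.2] 542 -0.1 [400.5  57.3] [35.9 35.6] -1.5 [392.2  49. ]
[394.1  79.6] 253 0.0 [389.4 194.7] [34.9  8.8] 87.8 [389.3 194.9]
[ 39.5 187.4] 456 -0.2 [ 507.6 -242.2] [35.9 35.3] -86.9 [ 500.4 -235.3]
[267.4 258.7] 241 0.1 [606.9  42.9] [35.8 13.9] 0.5 [607.8  42.6]
t=10.30 pos [500.   59.1 225.7] yaw 178.4 tilt [-0.1 -0. ] gap 0.50 grip 0 F [-0.1 -0.  -0. ] | turn -0.0 shift [  1.2   0.  185.7] q6 0.15 q5 -0.00
```

View pics/w2.png

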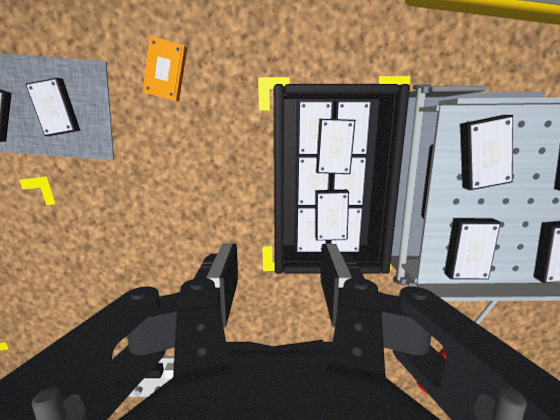

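The wrist view shows the full bin at (340,170), with two modules stacked along its middle and the cooled modules undisturbed on the tray. Both cameras agree to 2 mm, so I grip its -y rim.

Call:
move_arm --targets '[{"translation": [0.6, 0.1, 37.2], "angular": [0, 0, 0]}, {"translation": [0.6, 0.1, 37.2], "angular": [0, 0, 0]}, {"translation": [0.6, 0.1, 37.2], "angular": [0, 0, 0]}, {"translation": [0.6, 0.1, 37.2], "angular": [0, 0, 0]}, {"translation": [0.6, 0.1, 20], "angular": [0, 0, 0]}, {"translation": [0, 0, 17], "angular": [0, 0, 0]}, {"translation": [0, 0, 0], "angular": [0, 0, 0]}]' --hand -0.25

```text
clock: 11.18
eef_pos: [496.2, 58.9, 39.8]
tool_rot: [[-1.0, 0.03, -0.003], [0.03, 1.0, -0.001], [0.003, -0.001, -1.0]]
force: [0.4, -0.0, 0.9]
finger_gap: 0.378
grasp_force: 0.0
```

Call:
move_arm --targets '[{"translation": [0, 0, 0], "angular": [0, 0, 0]}, {"translation": [0, 0, 0], "angular": [0, 0, 0]}, {"translation": [0, 0, 0], "angular": [0, 0, 0]}, {"translation": [0, 0, 0], "angular": [0, 0, 0]}, {"translation": [0, 0, 0], "angular": [0, 0, 0]}, {"translation": [0, 0, 0], "angular": [0, 0, 0]}, {"translation": [0, 0, 0], "angular": [0, 0, 0]}]' --hand -1 --grip_force 120

```text
clock: 12.05
eef_pos: [498.5, 59.7, 42.1]
tool_rot: [[-1.0, 0.028, 0.001], [0.028, 1.0, -0.001], [-0.001, -0.001, -1.0]]
force: [-2.5, -4.5, 6.4]
finger_gap: 0.089
grasp_force: 118.3
```

Call:
move_arm --targets '[{"translation": [0, 0, -3], "angular": [0, 0, 0]}, {"translation": [0, 0, -5], "angular": [0, 0, 0]}, {"translation": [0, 0, -10], "angular": [0, 0, 0]}, {"translation": [0, 0, -20], "angular": [0, 0, 0]}, {"translation": [0, 0, -30], "angular": [0, 0, 0]}, {"translation": [0, 0, -20], "angular": [0, 0, 0]}, {"translation": [0, 0, -10], "angular": [0, 0, 0]}, {"translation": [0, 0, 0], "angular": [0, 0, 0]}]'

```text
clock: 13.05
eef_pos: [498.5, 60.6, 139.5]
tool_rot: [[-1.0, 0.028, 0.001], [0.028, 1.0, 0.0], [-0.001, 0.0, -1.0]]
force: [0.1, -0.2, -6.3]
finger_gap: 0.083
grasp_force: 117.9
```

```bash
python3 -c "
from h import *
go([617.5,-303,40],-176)
c=cam('wrist');W=cloud(c);Z=W[...,2]
m=np.isfinite(Z)&(Z>110)&(Z<170)&(W[...,1]>85)&(W[...,1]<188)&(abs(W[...,0]-498)<110)
P=W[m];print(m.sum());A=np.c_[P[:,:2],np.ones(len(P))]
q=P[np.abs(P[:,1]-(P[:,1].max()-5))<5];print('far rim z',np.round(np.median(q,0),1), 'spread',P[:,1].max())
n=P[np.abs(P[:,1]-100)<8];print('sides',np.round(np.median(n[n[:,0]>580],0),1),np.round(np.median(n[n[:,0]<420],0),1))
"
```

```text
t=13.05 pos [498.5  60.6 139.5] yaw 178.4 tilt [0.1 0. ] gap 0.08 grip 118 F [ 0.1 -0.2 -6.3] | turn -5.6 shift [ -93.2 -371.    99.6] q6 0.15 q5 -0.00
64571
far rim z [456.1 177.9 144.5] spread 186.71208597991392
sides [nan nan nan] [407.2  99.9 157. ]
  return _methods._mean(a, axis=axis, dtype=dtype,
  ret = um.true_divide(
```

```bash
cat >> h.py <<'E'
def level():
    s=sense();R=np.array(s['tool_rot']);e=np.array(s['eef_pos'])
    c=cam('wrist');W=cloud(c);L=(W-e)@R   # tool coords; rim nominal z about -24, y 0..130
    m=np.isfinite(L[...,0])&(abs(L[...,0])<100)&(abs(L[...,1])<145)&(abs(L[...,2])<70)&(W[...,2]>s['eef_pos'][2]-30)
    for lo,hi in((40,60),(60,80),(80,100),(100,118),(118,135)):
        q=L[m&(L[...,1]>lo)&(L[...,1]<hi)&(L[...,0]>70)];print(lo,hi,len(q),np.round(np.percentile(q[:,2],[1,5,10,25,50]),1) if len(q) else '')
    return c,L
E
python3 -c "
from h import *
c,L=level();save('w3.png',c['color'])"
```

```text
40 60 3721 [-22.8 -22.2 -21.8 -21.    1.9]
60 80 3962 [-22.4 -21.8 -21.4 -20.5  11.6]
80 100 3692 [-22.2 -21.6 -21.3 -20.3   3.3]
100 118 4216 [-21.1 -18.9 -11.   -5.5   3.7]
118 135 6 [-5.6 -5.6 -5.6 -5.5 -5.5]
```

View pics/w3.png

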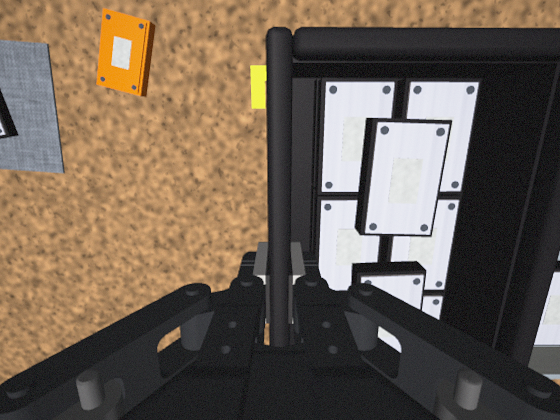

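The view shows the rim gripped at its middle and level to about 1°. I carry the full bin to the park marks.

Call:
move_arm --targets '[{"translation": [0, 0, 0], "angular": [0, 0, -3.2]}, {"translation": [0, 0, 0], "angular": [0, 0, -3.2]}, {"translation": [0, 0, 0], "angular": [0, 0, 0]}]'

```text
clock: 13.52
eef_pos: [497.3, 60.4, 137.9]
tool_rot: [[-0.997, -0.083, -0.002], [-0.083, 0.997, -0.0], [0.002, -0.0, -1.0]]
force: [0.1, 0.4, -5.2]
finger_gap: 0.089
grasp_force: 117.9
```

```bash
python3 -c "
from h import *
go([624.3,-361.8,139],-175.2)"
```

```text
t=13.53 pos [497.3  60.4 137.9] yaw -175.2 tilt [-0.1 -0. ] gap 0.09 grip 118 F [ 0.1  0.4 -5.2] | turn -0.0 shift [ -91.2 -431.3   -1.2] q6 0.04 q5 -0.00
```

Call:
move_arm --targets '[{"translation": [-4.2, -20, 0], "angular": [0, 0, 0]}, {"translation": [-6.3, -30, 0], "angular": [0, 0, 0]}, {"translation": [-8.5, -40, 0], "angular": [0, 0, 0]}, {"translation": [-8.5, -40, 0], "angular": [0, 0, 0]}, {"translation": [-8.5, -40, 0], "angular": [0, 0, 0]}, {"translation": [-8.5, -40, 0], "angular": [0, 0, 0]}, {"translation": [-8.5, -40, 0], "angular": [0, 0, 0]}, {"translation": [-8.5, -40, 0], "angular": [0, 0, 0]}, {"translation": [-8.5, -40, 0], "angular": [0, 0, 0]}, {"translation": [-8.5, -40, 0], "angular": [0, 0, 0]}]'

```text
clock: 14.78
eef_pos: [607.3, -302.8, 137.9]
tool_rot: [[-0.997, -0.082, -0.001], [-0.082, 0.997, 0.001], [0.001, 0.001, -1.0]]
force: [0.4, 0.5, -4.3]
finger_gap: 0.085
grasp_force: 118.1
```

Call:
move_arm --targets '[{"translation": [-7.4, -35, 0], "angular": [0, 0, 0]}, {"translation": [-4.2, -20, 0], "angular": [0, 0, 0]}, {"translation": [-1.1, -6.3, 0], "angular": [0, 0, 0]}, {"translation": [0, 0, 0], "angular": [0, 0, 0]}, {"translation": [0, 0, 0], "angular": [0, 0, 0]}, {"translation": [0, 0, 0], "angular": [0, 0, 0]}]'

```text
clock: 15.52
eef_pos: [625.1, -360.7, 139.2]
tool_rot: [[-0.996, -0.085, -0.0], [-0.085, 0.996, 0.0], [0.0, 0.0, -1.0]]
force: [-1.0, 0.3, -5.4]
finger_gap: 0.084
grasp_force: 118.2
```

```bash
python3 -c "
from h import *
c,L=level()
W=cloud(c)
[print(*b) for b in blobs(yellow(c['color'])&(abs(W[...,2])<6),W,100)]
go([624.3,-361.8,42],-175.2)"
```

```text
40 60 3704 [-22.6 -22.  -21.6 -20.7   1.1]
60 80 3978 [-22.2 -21.6 -21.2 -20.2  11.3]
80 100 3678 [-21.8 -21.3 -20.9 -20.1   3.2]
100 118 4228 [-20.8 -19.  -11.3  -5.4   3.6]
118 135 13 [-5.7 -5.6 -5.5 -5.2 -5. ]
[254.2  72.8] 728 -0.0 [ 520.6 -388.7] [35.8 16.5] 3.2 [ 517.6 -389.8]
t=15.57 pos [ 625.1 -360.9  139.3] yaw -175.2 tilt [0. 0.] gap 0.09 grip 118 F [-0.2  0.8 -5.3] | turn 0.0 shift [ 0.9 -0.8 97.3] q6 -0.61 q5 0.00
```

Call:
move_arm --targets '[{"translation": [0.9, -0.8, 25], "angular": [0, 0, 0]}, {"translation": [0, 0, 30], "angular": [0, 0, 0]}, {"translation": [0, 0, 22], "angular": [0, 0, 0]}, {"translation": [0, 0, 10], "angular": [0, 0, 0]}, {"translation": [0, 0, 5], "angular": [0, 0, 0]}, {"translation": [0, 0, 3], "angular": [0, 0, 0]}, {"translation": [0, 0, 2], "angular": [0, 0, 0]}, {"translation": [0, 0, 0], "angular": [0, 0, 0]}, {"translation": [0, 0, 0], "angular": [0, 0, 0]}]'

```text
clock: 16.7
eef_pos: [625.0, -363.3, 43.0]
tool_rot: [[-0.997, -0.084, 0.002], [-0.084, 0.997, -0.001], [-0.002, -0.001, -1.0]]
force: [0.9, -2.6, -1.9]
finger_gap: 0.085
grasp_force: 118.8
```

Call:
move_arm --targets '[{"translation": [0, 0, 0], "angular": [0, 0, 0]}, {"translation": [0, 0, 0], "angular": [0, 0, 0]}, {"translation": [0, 0, 0], "angular": [0, 0, 0]}, {"translation": [0, 0, 0], "angular": [0, 0, 0]}]' --hand -0.25

```text
clock: 17.2
eef_pos: [624.3, -362.5, 42.1]
tool_rot: [[-0.996, -0.084, 0.0], [-0.084, 0.996, 0.0], [-0.0, 0.0, -1.0]]
force: [0.0, 0.2, 0.4]
finger_gap: 0.374
grasp_force: 0.0
```

Call:
move_arm --targets '[{"translation": [0, 0, -40], "angular": [0, 0, 0]}, {"translation": [0, 0, -62], "angular": [0, 0, 0]}, {"translation": [0, 0, -62], "angular": [0, 0, 0]}, {"translation": [0, 0, -20], "angular": [0, 0, 0]}, {"translation": [0, 0, 0], "angular": [0, 0, 0]}, {"translation": [0, 0, 0], "angular": [0, 0, 0]}]'

```text
clock: 17.95
eef_pos: [623.6, -362.1, 224.1]
tool_rot: [[-0.996, -0.084, -0.002], [-0.084, 0.996, 0.001], [0.002, 0.001, -1.0]]
force: [-0.2, -0.0, -0.3]
finger_gap: 0.377
grasp_force: 0.0
```

```bash
cat >> h.py <<'E'
def wlook(name=None):
    c=cam('wrist');W=cloud(c);Z=W[...,2]
    for b in blobs((Z>54)&(Z<74),W,800): print('rim',*b)
    for b in blobs(yellow(c['color'])&(abs(Z)<6),W,100): print('tape',*b)
    if name: save(name,c['color'])
    return c,W
E
python3 -c "
from h import *
wlook();bins()
go([225.9,-537.6,230],178.5)"
```

```text
rim [ 42.4 111.6] 3709 64.9 [ 572.3 -592.4] [199.2  64.1] -18.6 [ 565.5 -589.3]
rim [339.5 171.3] 6027 64.0 [ 618.5 -303. ] [199.4 129.9] 4.8 [ 592.5 -290.2]
rim [149.  186.6] 1554 59.2 [ 632.7 -496.1] [45.8 45.4] -7.9 [ 632.  -495.6]
rim [545.  342.6] 898 63.8 [787.8 -25.7] [73.8 19. ] -6.8 [782.7 -26.3]
tape [266.1  83.1] 612 -0.0 [ 519.5 -379.4] [35.7 34.5] 4.7 [ 511.8 -386.5]
tape [392.3  77.3] 420 0.1 [ 498.8 -243.5] [36.  17.2] -85.3 [ 496.9 -241.4]
tape [263.8 255.1] 277 0.1 [ 726.2 -370.2] [35.2 18.6] 5.2 [ 729.1 -372.1]
bin [376.3 178. ] 889 63.8 [ 619.6 -303.6] [200.7 131.3] 5.0 [ 616.6 -292.1]
t=18.05 pos [ 623.3 -362.   223.6] yaw -175.2 tilt [-0.2  0.1] gap 0.37 grip 0 F [-0.5  0.1 -0.4] | turn 6.3 shift [ 392.7 -185.9   -5.5] q6 -0.61 q5 0.00
```

Call:
move_arm --targets '[{"translation": [0, 0, 0], "angular": [0, 0, 6.3]}, {"translation": [43.7, -20.7, 0], "angular": [0, 0, 0]}, {"translation": [43.7, -20.7, 0], "angular": [0, 0, 0]}, {"translation": [43.7, -20.7, 0], "angular": [0, 0, 0]}, {"translation": [43.7, -20.7, 0], "angular": [0, 0, 0]}, {"translation": [43.7, -20.7, 0], "angular": [0, 0, 0]}, {"translation": [43.7, -20.7, 0], "angular": [0, 0, 0]}, {"translation": [43.7, -20.7, 0], "angular": [0, 0, 0]}, {"translation": [43.7, -20.7, 0], "angular": [0, 0, 0]}, {"translation": [43, -20.3, 0], "angular": [0, 0, 0]}]'

```text
clock: 19.3
eef_pos: [225.1, -537.8, 224.5]
tool_rot: [[-1.0, 0.026, -0.001], [0.026, 1.0, 0.002], [0.001, 0.002, -1.0]]
force: [0.1, -0.0, 0.4]
finger_gap: 0.374
grasp_force: 0.0
```

Call:
move_arm --targets '[{"translation": [0, 0, 0], "angular": [0, 0, 0]}, {"translation": [0, 0, 0], "angular": [0, 0, 0]}, {"translation": [0, 0, 0], "angular": [0, 0, 0]}]'

```text
clock: 19.68
eef_pos: [227.9, -537.5, 225.5]
tool_rot: [[-1.0, 0.025, -0.0], [0.025, 1.0, 0.001], [0.0, 0.001, -1.0]]
force: [0.1, 0.6, -0.1]
finger_gap: 0.375
grasp_force: 0.0
```

```bash
python3 -c "
from h import *
wlook()
go([226.4,-537.6,40.8],178.5)"
```

```text
rim [342.9 164.8] 6121 63.9 [ 224.4 -475.1] [199.  129.7] -1.5 [ 196.1 -455.8]
tape [381.5 365.9] 119 0.4 [ 518.3 -386.8] [34.9 15.4] 11.4 [ 514.9 -389.4]
t=19.73 pos [ 228.  -537.6  225.6] yaw 178.6 tilt [-0.  0.] gap 0.37 grip 0 F [-0.5 -0.   0.1] | turn 0.1 shift [  1.5  -0.2 184.8] q6 -1.15 q5 0.00
```

Call:
move_arm --targets '[{"translation": [5, 2, 40], "angular": [0, 0, 0]}, {"translation": [0, 0, 45], "angular": [0, 0, 0]}, {"translation": [0, 0, 45], "angular": [0, 0, 0]}, {"translation": [0, 0, 35], "angular": [0, 0, 0]}, {"translation": [0, 0, 20], "angular": [0, 0, 0]}, {"translation": [0, 0, 0], "angular": [0, 0, 0]}]'

```text
clock: 20.48
eef_pos: [222.2, -534.1, 39.3]
tool_rot: [[-1.0, 0.025, -0.001], [0.025, 1.0, 0.003], [0.001, 0.003, -1.0]]
force: [-0.2, -0.2, 0.6]
finger_gap: 0.378
grasp_force: 0.0
```

Call:
move_arm --targets '[{"translation": [0, 0, 0], "angular": [0, 0, 0]}, {"translation": [0, 0, 0], "angular": [0, 0, 0]}, {"translation": [0, 0, 0], "angular": [0, 0, 0]}, {"translation": [0, 0, 0], "angular": [0, 0, 0]}, {"translation": [0, 0, 0], "angular": [0, 0, 0]}, {"translation": [0, 0, 0], "angular": [0, 0, 0]}]' --hand -1 --grip_force 70

```text
clock: 21.22
eef_pos: [222.7, -536.9, 42.3]
tool_rot: [[-1.0, 0.026, 0.002], [0.026, 1.0, -0.002], [-0.002, -0.002, -1.0]]
force: [1.0, 1.2, 6.2]
finger_gap: 0.1
grasp_force: 69.5
```

Call:
move_arm --targets '[{"translation": [0, 0, -20], "angular": [0, 0, 0]}, {"translation": [0, 0, -40], "angular": [0, 0, 0]}, {"translation": [0, 0, -40], "angular": [0, 0, 0]}, {"translation": [0, 0, -20], "angular": [0, 0, 0]}, {"translation": [0, 0, 0], "angular": [0, 0, 0]}, {"translation": [0, 0, 0], "angular": [0, 0, 0]}]'

```text
clock: 21.98
eef_pos: [221.6, -535.4, 159.8]
tool_rot: [[-1.0, 0.026, -0.001], [0.026, 1.0, 0.001], [0.001, 0.001, -1.0]]
force: [-0.0, -0.7, -2.7]
finger_gap: 0.1
grasp_force: 68.6
```

```bash
python3 -c "
from h import *
level()
go([505,64,140],178.65)"
```

```text
40 60 2365 [-23.4 -22.8 -22.5 -21.9 -21. ]
60 80 2362 [-23.1 -22.7 -22.4 -21.8 -21. ]
80 100 2354 [-23.2 -22.6 -22.3 -21.7 -20.8]
100 118 3847 [-22.  -20.3 -11.7  -5.9   3.5]
118 135 7 [-7.1 -7.1 -7.1 -7.1 -7.1]
t=22.02 pos [ 221.5 -535.1  159.5] yaw 178.5 tilt [-0.1  0.1] gap 0.10 grip 69 F [ 0.5  0.5 -2.5] | turn -0.2 shift [-269.3  605.6   20.5] q6 -1.15 q5 -0.00
```

Call:
move_arm --targets '[{"translation": [-11.1, 25, 0], "angular": [0, 0, -0.2]}, {"translation": [-22.2, 50, 0], "angular": [0, 0, 0]}, {"translation": [-22.2, 50, 0], "angular": [0, 0, 0]}, {"translation": [-22.2, 50, 0], "angular": [0, 0, 0]}, {"translation": [-22.2, 50, 0], "angular": [0, 0, 0]}, {"translation": [-22.2, 50, 0], "angular": [0, 0, 0]}, {"translation": [-22.2, 50, 0], "angular": [0, 0, 0]}, {"translation": [-22.2, 50, 0], "angular": [0, 0, 0]}, {"translation": [-22.2, 50, 0], "angular": [0, 0, 0]}, {"translation": [-22.2, 50, 0], "angular": [0, 0, 0]}]'

```text
clock: 23.28
eef_pos: [443.3, -64.2, 159.9]
tool_rot: [[-1.0, 0.023, -0.002], [0.023, 1.0, -0.0], [0.002, -0.0, -1.0]]
force: [0.3, -0.7, -1.9]
finger_gap: 0.104
grasp_force: 68.7
```

Call:
move_arm --targets '[{"translation": [-22.2, 50, 0], "angular": [0, 0, 0]}, {"translation": [-22.2, 50, 0], "angular": [0, 0, 0]}, {"translation": [-9, 20, 0], "angular": [0, 0, 0]}, {"translation": [-5, 10.6, 0], "angular": [0, 0, 0]}, {"translation": [0, 0, 0], "angular": [0, 0, 0]}, {"translation": [0, 0, 0], "angular": [0, 0, 0]}, {"translation": [0, 0, 0], "angular": [0, 0, 0]}]'

```text
clock: 24.15
eef_pos: [504.7, 62.3, 161.0]
tool_rot: [[-1.0, 0.024, -0.0], [0.024, 1.0, -0.0], [0.0, -0.0, -1.0]]
force: [0.3, -0.2, -2.9]
finger_gap: 0.097
grasp_force: 68.9
```

```bash
python3 -c "
from h import *
go([504.8,64,42],178.65)"
```

```text
t=24.15 pos [504.7  62.3 161. ] yaw 178.6 tilt [-0. -0.] gap 0.10 grip 69 F [ 0.3 -0.2 -2.9] | turn -0.0 shift [-1.00e-01  1.70e+00  1.19e+02] q6 0.15 q5 -0.00
```

Call:
move_arm --targets '[{"translation": [0, 1.5, 30], "angular": [0, 0, 0]}, {"translation": [0, 0, 35], "angular": [0, 0, 0]}, {"translation": [0, 0, 30], "angular": [0, 0, 0]}, {"translation": [0, 0, 15], "angular": [0, 0, 0]}, {"translation": [0, 0, 6], "angular": [0, 0, 0]}, {"translation": [0, 0, 3], "angular": [0, 0, 0]}, {"translation": [0, 0, 0], "angular": [0, 0, 0]}, {"translation": [0, 0, 0], "angular": [0, 0, 0]}]'

```text
clock: 25.15
eef_pos: [505.7, 64.9, 42.7]
tool_rot: [[-1.0, 0.023, 0.001], [0.023, 1.0, 0.0], [-0.001, 0.0, -1.0]]
force: [0.0, 0.3, -1.3]
finger_gap: 0.1
grasp_force: 69.0
```

Call:
move_arm --targets '[{"translation": [0, 0, 0], "angular": [0, 0, 0]}, {"translation": [0, 0, 0], "angular": [0, 0, 0]}, {"translation": [0, 0, 0], "angular": [0, 0, 0]}, {"translation": [0, 0, 0], "angular": [0, 0, 0]}]' --hand -0.25

```text
clock: 25.65
eef_pos: [505.1, 64.8, 42.1]
tool_rot: [[-1.0, 0.023, 0.0], [0.023, 1.0, 0.0], [-0.0, 0.0, -1.0]]
force: [0.4, -0.7, 1.1]
finger_gap: 0.376
grasp_force: 0.0
```

Call:
move_arm --targets '[{"translation": [0, 0, -40], "angular": [0, 0, 0]}, {"translation": [0, 0, -62], "angular": [0, 0, 0]}, {"translation": [0, 0, -62], "angular": [0, 0, 0]}, {"translation": [0, 0, -20], "angular": [0, 0, 0]}, {"translation": [0, 0, 0], "angular": [0, 0, 0]}, {"translation": [0, 0, 0], "angular": [0, 0, 0]}]'

```text
clock: 26.4
eef_pos: [504.2, 64.7, 224.6]
tool_rot: [[-1.0, 0.023, -0.002], [0.023, 1.0, -0.0], [0.002, -0.0, -1.0]]
force: [0.0, -0.1, -1.2]
finger_gap: 0.375
grasp_force: 0.0
```

```bash
python3 -c "
from h import *
c,W=wlook('w4.png')
c,W=bins()
[print('tape',*b) for b in blobs(yellow(c['color'])&(abs(W[...,2])<6)&(W[...,0]<760),W,20)]
go([513,425,230],178.65)"
```

```text
rim [358.5 172.5] 8186 63.6 [504.1 150.8] [211.2 186.1] -3.5 [482.  180.3]
rim [ 18.7 312.8] 2020 62.2 [ 636.9 -239.5] [173.   54.3] -15.0 [ 647.8 -239.7]
tape [265.5  84.9] 627 -0.1 [399.9  57.6] [35.9 35.4] -2.5 [393.   50.4]
tape [391.3  78.9] 456 0.1 [394.1 194.7] [35.8 18.2] 88.5 [392.3 197.1]
tape [ 33.3 182.9] 481 -0.3 [ 507.8 -242.7] [37.3 35.8] -85.9 [ 500.2 -235.2]
tape [264.3 256.6] 310 -0.0 [606.9  46.6] [35.8 21.6] -1.7 [611.1  43.8]
bin [378.4 178.3] 990 63.7 [ 619.5 -303.8] [200.4 131.8] 4.8 [ 620.3 -304.9]
tape [395.4 138.6] 66 -0.3 [ 736.6 -368. ] [46.6 24.9] 57.7 [ 739.4 -367.5]
tape [343.  145.2] 92 0.6 [ 717.  -225.8] [35.8 34.8] 5.4 [ 724.2 -218.4]
tape [247.1 185.4] 82 0.2 [610.5  46.6] [36.2 22.3] -0.7 [614.7  43.6]
tape [404.4 218.8] 78 -0.0 [ 521.9 -380.7] [35.5 34. ] -0.6 [ 512.9 -387. ]
tape [351.3 223.3] 88 0.6 [ 510.3 -242.6] [33.8 33.4] 6.4 [ 503.4 -235.7]
t=26.50 pos [503.9  64.7 224.2] yaw 178.7 tilt [-0.2 -0. ] gap 0.37 grip 0 F [ 0.   0.4 -0.5] | turn 0.1 shift [ -0.6 360.4  -6. ] q6 0.15 q5 0.00
```

View pics/w4.png

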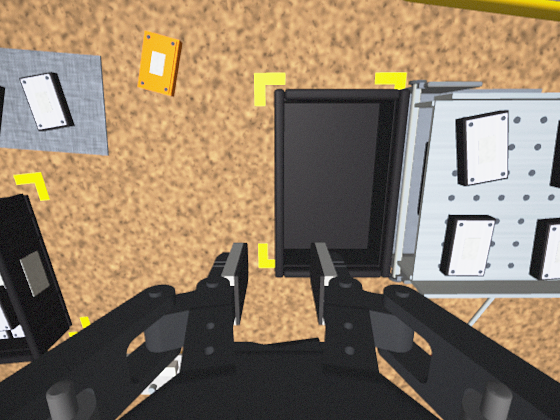

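```bash
python3 -c "
from h import *
c=cam('wrist');W=cloud(c);Z=W[...,2]
for lim in(191,193,195):
  for b in blobs((Z>56)&(Z<74)&(W[...,1]<lim)&(W[...,1]>40),W,800): print('rim',*b)
# stand front edge: z 66-80
m=(Z>69)&(Z<85)&(W[...,1]>170)&(W[...,1]<260);print('cheek/hinge ymin',np.percentile(W[m][:,1],[0.5,2,10]),m.sum())
# tape pieces: rotate by 1.35deg into mark frame
a=np.radians(-1.35);t=yellow(c['color'])&(abs(Z)<6)&(W[...,1]>0)
P=W[t][:,:2];Q=np.c_[P@[np.cos(a),np.sin(a)],P@[-np.sin(a),np.cos(a)]]
k=cv2.connectedComponents(t.astype(np.uint8))[1][t]
for i in set(k):
  q=Q[k==i]
  if len(q)>100: print('tape uv min',np.percentile(q,1,0).round(1),'max',np.percentile(q,99,0).round(1))
m=(Z>56)&(Z<74)&(W[...,1]<192)&(W[...,1]>40)&(W[...,0]<615)&(W[...,0]>390);P=W[m][:,:2];Q=np.c_[P@[np.cos(a),np.sin(a)],P@[-np.sin(a),np.cos(a)]]
print('bin uv',np.percentile(Q,.5,0).round(1),np.percentile(Q,99.5,0).round(1))
"
```

```text
rim [340.3 173. ] 5838 64.0 [509.4 126.7] [203.  132.3] -1.2 [480.7 142.6]
rim [340.7 173.1] 5878 64.0 [509.4 127.8] [203.  134.5] -1.2 [480.5 143.6]
rim [342.7 175.6] 6092 63.9 [509.4 128.8] [203.  136.5] -1.2 [485.6 148.9]
cheek/hinge ymin [194.84692351 195.1307627  198.1695485 ] 572
tape uv min [381.1  49.2] max [416.6  84.7]
tape uv min [380.9 186.6] max [398.  221.7]
tape uv min [589.   50.1] max [623.6  71.5]
bin uv [404.9  72.7] [602.9 201.8]
```

The empty bin stands on the mouth marks to about 2 mm, square, with the tray and cooled modules untouched. Next is the handle.

Call:
move_arm --targets '[{"translation": [0, 46.4, 0], "angular": [0, 0, 0]}, {"translation": [0, 46.4, 0], "angular": [0, 0, 0]}, {"translation": [0, 46.4, 0], "angular": [0, 0, 0]}, {"translation": [0, 46.4, 0], "angular": [0, 0, 0]}, {"translation": [0, 46.4, 0], "angular": [0, 0, 0]}, {"translation": [0, 46.4, 0], "angular": [0, 0, 0]}, {"translation": [0, 46.4, 0], "angular": [0, 0, 0]}, {"translation": [-0.9, 46.4, 0], "angular": [0, 0, 0]}, {"translation": [0, 0, 0], "angular": [0, 0, 0]}, {"translation": [0, 0, 0], "angular": [0, 0, 0]}]'

```text
clock: 27.8
eef_pos: [513.8, 435.3, 224.6]
tool_rot: [[-1.0, 0.022, -0.002], [0.022, 1.0, -0.002], [0.002, -0.002, -1.0]]
force: [0.1, 0.2, -0.1]
finger_gap: 0.371
grasp_force: 0.0
```

```bash
python3 -c "
from h import *
go([513.5,436,99],178.65)
c=cam('wrist');W=cloud(c);Z=W[...,2]
m=(Z>108)&(Z<130)&(W[...,1]>410)&(W[...,1]<455)
for b in blobs(m,W,100): print(*b)
for lo in range(430,530,20):
  q=W[m&(W[...,0]>lo)&(W[...,0]<lo+20)&(W[...,1]>422)]
  if len(q)>10: print(lo,len(q),np.percentile(q[:,1],[1,50,99]).round(1),np.percentile(q[:,2],[50,95]).round(1))
save('w5.png',c['color'])
t=cam('top');W=cloud(t);Z=W[...,2];print('tray angle check: floor z vs y')
"
```

```text
t=27.80 pos [513.8 435.3 224.6] yaw 178.7 tilt [-0.1 -0.1] gap 0.37 grip 0 F [ 0.1  0.2 -0.1] | turn 0.1 shift [1.000e-01 1.000e+00 1.256e+02] q6 0.73 q5 -0.00
[273.9 194.8] 2462 121.8 [511.  425.9] [110.9  33.3] -0.8 [502.6 434.5]
450 446 [422.3 433.6 443.2] [121.7 123.9]
470 365 [431.2 437.2 443.1] [122.4 123.9]
490 334 [431.  436.9 442.8] [122.4 123.9]
510 315 [431.  436.5 442.5] [122.5 124.1]
tray angle check: floor z vs y
```

View pics/w5.png

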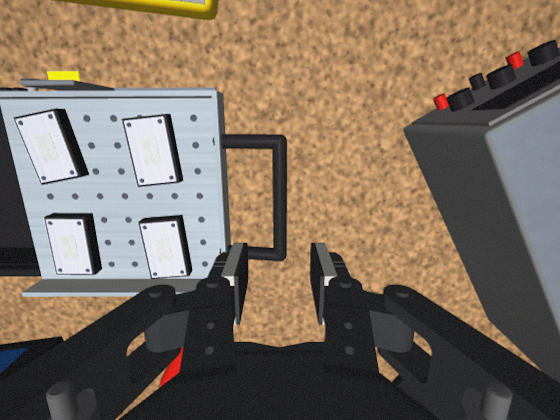

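The view shows the black bar handle running from (285,140) to (275,258), with bar top at z = 124 and centre at about (511, 436.8). I go down, grip it, and lift along the arc.

Call:
move_arm --targets '[{"translation": [2.8, 1.5, 30], "angular": [0, 0, 0]}, {"translation": [0, 0, 35], "angular": [0, 0, 0]}, {"translation": [0, 0, 30], "angular": [0, 0, 0]}, {"translation": [0, 0, 20], "angular": [0, 0, 0]}, {"translation": [0, 0, 10.6], "angular": [0, 0, 0]}, {"translation": [0, 0, 0], "angular": [0, 0, 0]}, {"translation": [0, 0, 0], "angular": [0, 0, 0]}]'

```text
clock: 28.78
eef_pos: [512.3, 437.6, 101.6]
tool_rot: [[-1.0, 0.023, 0.001], [0.023, 1.0, 0.001], [-0.001, 0.001, -1.0]]
force: [0.4, 0.4, -0.1]
finger_gap: 0.374
grasp_force: 0.0
```

Call:
move_arm --targets '[{"translation": [0, 0, 0], "angular": [0, 0, 0]}, {"translation": [0, 0, 0], "angular": [0, 0, 0]}, {"translation": [0, 0, 0], "angular": [0, 0, 0]}, {"translation": [0, 0, 0], "angular": [0, 0, 0]}, {"translation": [0, 0, 0], "angular": [0, 0, 0]}, {"translation": [0, 0, 0], "angular": [0, 0, 0]}]' --hand -1 --grip_force 60

```text
clock: 29.52
eef_pos: [512.2, 435.7, 101.7]
tool_rot: [[-1.0, 0.023, 0.002], [0.023, 1.0, -0.003], [-0.002, -0.003, -1.0]]
force: [-0.4, -7.0, 6.9]
finger_gap: 0.113
grasp_force: 58.5
```

```bash
python3 -c "
from h import *
go([511,436.8,99],178.65)"
```

```text
t=29.52 pos [512.2 435.7 101.7] yaw 178.7 tilt [ 0.1 -0.2] gap 0.11 grip 58 F [-0.4 -7.   6.9] | turn 0.0 shift [1.2 1.1 2.7] q6 0.73 q5 -0.00
```

Call:
move_arm --targets '[{"translation": [0, -0.8, -4.15], "angular": [-1, 0, 0]}, {"translation": [0, -1.6, -8.3], "angular": [-2, 0, 0]}, {"translation": [0, -1.6, -8.3], "angular": [-2, 0, 0]}, {"translation": [0, -1.6, -8.3], "angular": [-2, 0, 0]}, {"translation": [0, -1.6, -8.3], "angular": [-2, 0, 0]}, {"translation": [0, -0.8, -4.15], "angular": [-1, 0, 0]}, {"translation": [0, 0, 0], "angular": [0, 0, 0]}]'

```text
clock: 30.4
eef_pos: [512.0, 425.0, 141.3]
tool_rot: [[-1.0, 0.023, 0.005], [0.024, 0.985, 0.172], [-0.001, 0.172, -0.985]]
force: [3.1, -4.7, -4.3]
finger_gap: 0.115
grasp_force: 58.9
```

```bash
cat >> h.py <<'E'
def tray():
    s=sense();R=np.array(s['tool_rot']);b=np.array(s['eef_pos'])-19*R[:,2]
    print('t=%.2f'%s['clock'],'tilt %.1f'%np.degrees(np.arctan2(R[1,2],-R[2,2])),'bar',np.round(b,1),'F',np.round(s['force'],1),'M',np.round(s['ft_torque'],2),'grip %.0f gap %.3f'%(s['grasp_force'],s['finger_gap']),'q',np.round(s['q'],2))
E
python3 -c "
from h import *
tray()"
```

```text
t=30.40 tilt 9.9 bar [511.9 421.7 160. ] F [ 3.1 -4.7 -4.3] M [-1.35 -0.67 -0.08] grip 59 gap 0.115 q [ 0.62  0.39 -0.16  0.91  0.14  0.66]
```

Call:
move_arm --targets '[{"translation": [0, -1.6, -8.3], "angular": [-2, 0, 0]}, {"translation": [0, -1.6, -8.3], "angular": [-2, 0, 0]}, {"translation": [0, -1.6, -8.3], "angular": [-2, 0, 0]}, {"translation": [0, -1.6, -8.3], "angular": [-2, 0, 0]}, {"translation": [0, -1.6, -8.3], "angular": [-2, 0, 0]}, {"translation": [0, -1.6, -8.3], "angular": [-2, 0, 0]}, {"translation": [0, -1.6, -8.3], "angular": [-2, 0, 0]}, {"translation": [0, -1.6, -8.3], "angular": [-2, 0, 0]}, {"translation": [0, -1.6, -8.3], "angular": [-2, 0, 0]}, {"translation": [0, -1.6, -8.3], "angular": [-2, 0, 0]}]'

```text
clock: 31.65
eef_pos: [511.2, 383.2, 213.7]
tool_rot: [[-1.0, 0.02, 0.013], [0.024, 0.867, 0.498], [-0.002, 0.498, -0.867]]
force: [3.6, -4.4, -5.4]
finger_gap: 0.112
grasp_force: 59.2
```

```bash
python3 -c "
from h import *
tray()"
```

```text
t=31.65 tilt 29.9 bar [511.  373.7 230.1] F [ 3.6 -4.4 -5.4] M [-1.94 -0.78 -0.47] grip 59 gap 0.112 q [ 0.41  0.2  -0.35  0.79  0.47  0.49]
```

Call:
move_arm --targets '[{"translation": [0, -1.6, -8.3], "angular": [-2, 0, 0]}, {"translation": [0, -1.6, -8.3], "angular": [-2, 0, 0]}, {"translation": [0, -1.6, -8.3], "angular": [-2, 0, 0]}, {"translation": [0, -1.6, -8.3], "angular": [-2, 0, 0]}, {"translation": [0, -1.6, -8.3], "angular": [-2, 0, 0]}, {"translation": [0, -1.6, -8.3], "angular": [-2, 0, 0]}, {"translation": [0, -1.6, -8.3], "angular": [-2, 0, 0]}, {"translation": [0, -1.6, -8.3], "angular": [-2, 0, 0]}, {"translation": [0, -1.6, -8.3], "angular": [-2, 0, 0]}, {"translation": [0, -1.6, -8.3], "angular": [-2, 0, 0]}]'

```text
clock: 32.9
eef_pos: [510.0, 319.0, 267.6]
tool_rot: [[-1.0, 0.014, 0.02], [0.024, 0.644, 0.764], [-0.002, 0.764, -0.645]]
force: [5.6, -2.1, -7.2]
finger_gap: 0.114
grasp_force: 59.2
```

Call:
move_arm --targets '[{"translation": [0, -1.6, -8.3], "angular": [-2, 0, 0]}, {"translation": [0, -0.8, -4.15], "angular": [-1, 0, 0]}, {"translation": [0, 0, 0], "angular": [0, 0, 0]}, {"translation": [0, 0, 0], "angular": [0, 0, 0]}, {"translation": [0, 0, 0], "angular": [0, 0, 0]}, {"translation": [0, 0, 0], "angular": [0, 0, 0]}]'

```text
clock: 33.65
eef_pos: [509.8, 308.2, 273.5]
tool_rot: [[-1.0, 0.013, 0.02], [0.024, 0.604, 0.796], [-0.002, 0.797, -0.605]]
force: [5.0, -3.1, -6.0]
finger_gap: 0.116
grasp_force: 59.3
```

```bash
python3 -c "
from h import *
tray()
c=cam('top');W=cloud(c);save('t2.png',c['color'][150:300,60:280],3.5)
print(blobs((c['color'].min(-1)>170)&(W[...,1]<260)&(W[...,1]>50)&(abs(W[...,0]-505)<110),W,20))"
```

```text
t=33.65 tilt 52.8 bar [509.4 293.  285. ] F [ 5.  -3.1 -6. ] M [-2.35 -0.51 -0.92] grip 59 gap 0.116 q [ 0.09  0.16 -0.46  0.8   0.91  0.18]
[]
```

View pics/t2.png

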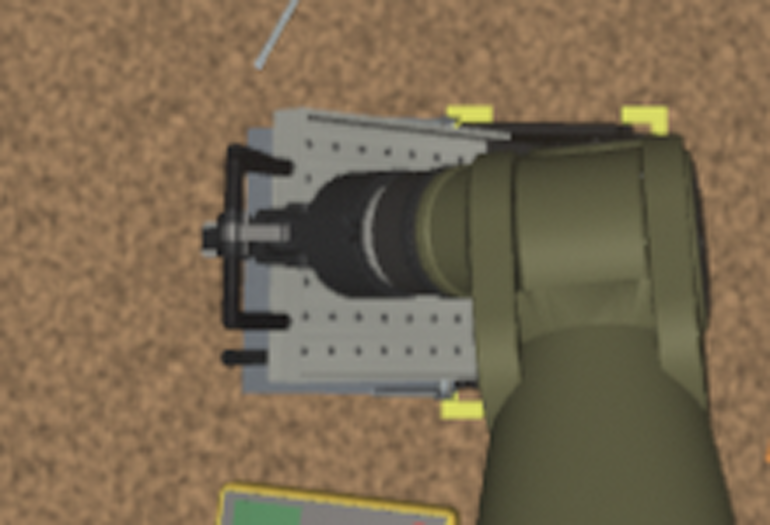

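The top view shows the tilted tray's visible floor clear, but the mouth end is hidden by the arm. I check with the side camera.

```bash
python3 -c "
from h import *
c=cam('side');save('s2.png',c['color'][180:380,150:370],3.5)"
```

```text
(no output)
```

View pics/s2.png

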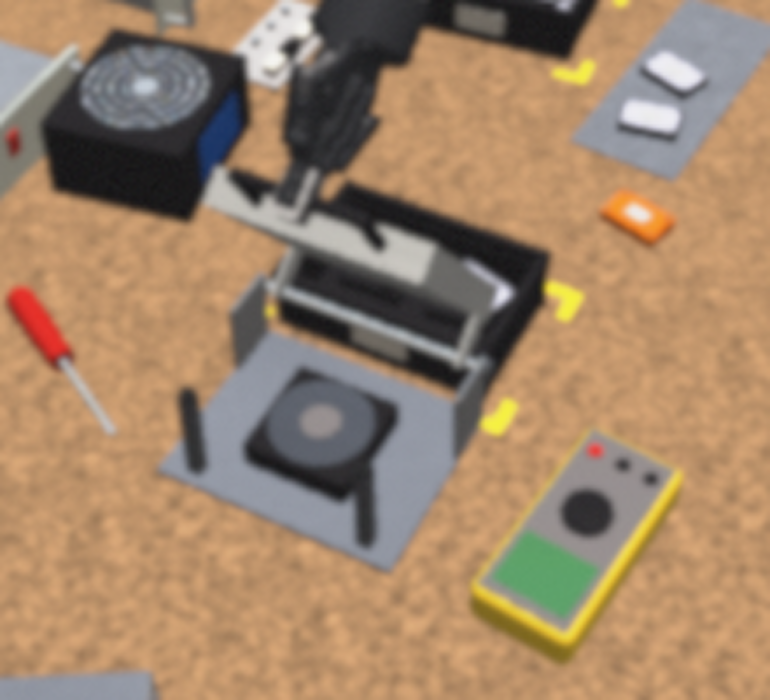

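The side view shows the tray up, with a module visible in the bin at (490,280). I tip it a little further, hold, then lower along the same arc.

Call:
move_arm --targets '[{"translation": [0, -0.8, -4.15], "angular": [-1, 0, 0]}, {"translation": [0, -1.6, -8.3], "angular": [-2, 0, 0]}, {"translation": [0, -1.6, -8.3], "angular": [-2, 0, 0]}, {"translation": [0, 0, 0], "angular": [0, 0, 0]}, {"translation": [0, 0, 0], "angular": [0, 0, 0]}, {"translation": [0, 0, 0], "angular": [0, 0, 0]}, {"translation": [0, 0, 0], "angular": [0, 0, 0]}, {"translation": [0, 0, 0], "angular": [0, 0, 0]}, {"translation": [0, 0, 0], "angular": [0, 0, 0]}, {"translation": [0, 0, 0], "angular": [0, 0, 0]}]'

```text
clock: 35.0
eef_pos: [509.4, 289.1, 282.3]
tool_rot: [[-1.0, 0.01, 0.021], [0.023, 0.533, 0.846], [-0.002, 0.846, -0.533]]
force: [6.5, -3.7, -7.7]
finger_gap: 0.118
grasp_force: 59.5
```

```bash
python3 -c "
from h import *
tray()
c=cam('wrist');save('w6.png',c['color'])
a=c['color'];print((a.min(-1)>180).sum())"
```

```text
t=35.00 tilt 57.8 bar [509.  273.  292.4] F [ 6.5 -3.7 -7.7] M [-2.53 -0.53 -1.2 ] grip 59 gap 0.118 q [ 0.02  0.18 -0.46  0.86  1.01  0.08]
67720
```

View pics/w6.png

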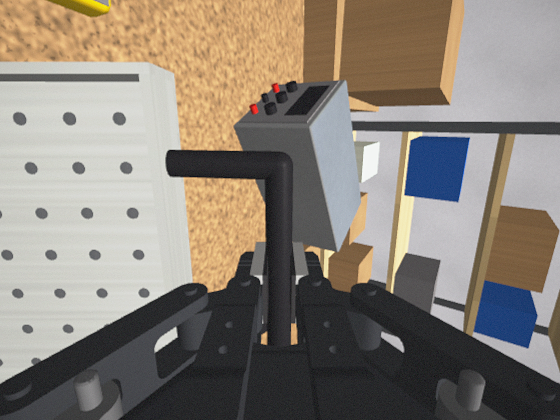

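The wrist view shows the tipped tray floor bare and the bar held. I lower it slowly.

Call:
move_arm --targets '[{"translation": [0, 1.31, 8.35], "angular": [2, 0, 0]}, {"translation": [0, 1.31, 8.35], "angular": [2, 0, 0]}, {"translation": [0, 1.31, 8.35], "angular": [2, 0, 0]}, {"translation": [0, 1.31, 8.35], "angular": [2, 0, 0]}, {"translation": [0, 1.31, 8.35], "angular": [2, 0, 0]}, {"translation": [0, 1.31, 8.35], "angular": [2, 0, 0]}, {"translation": [0, 1.31, 8.35], "angular": [2, 0, 0]}, {"translation": [0, 1.31, 8.35], "angular": [2, 0, 0]}, {"translation": [0, 1.31, 8.35], "angular": [2, 0, 0]}, {"translation": [0, 1.31, 8.35], "angular": [2, 0, 0]}]'

```text
clock: 36.3
eef_pos: [510.7, 360.3, 237.5]
tool_rot: [[-1.0, 0.018, 0.016], [0.024, 0.791, 0.612], [-0.002, 0.612, -0.791]]
force: [4.6, -3.7, -6.7]
finger_gap: 0.115
grasp_force: 59.4
```

Call:
move_arm --targets '[{"translation": [0, 1.31, 8.35], "angular": [2, 0, 0]}, {"translation": [0, 1.31, 8.35], "angular": [2, 0, 0]}, {"translation": [0, 1.31, 8.35], "angular": [2, 0, 0]}, {"translation": [0, 1.31, 8.35], "angular": [2, 0, 0]}, {"translation": [0, 1.31, 8.35], "angular": [2, 0, 0]}, {"translation": [0, 1.31, 8.35], "angular": [2, 0, 0]}, {"translation": [0, 1.31, 8.35], "angular": [2, 0, 0]}, {"translation": [0, 1.31, 8.35], "angular": [2, 0, 0]}, {"translation": [0, 0, 0], "angular": [0, 0, 0]}, {"translation": [0, 0, 0], "angular": [0, 0, 0]}]'

```text
clock: 37.55
eef_pos: [511.6, 403.3, 185.9]
tool_rot: [[-1.0, 0.021, 0.01], [0.024, 0.928, 0.372], [-0.001, 0.372, -0.928]]
force: [5.4, -5.1, -5.6]
finger_gap: 0.114
grasp_force: 59.6
```

```bash
python3 -c "
from h import *
tray()
c=cam('wrist');save('w7.png',c['color'])
a=c['color']"
```

```text
t=37.55 tilt 21.8 bar [511.4 396.2 203.5] F [ 5.4 -5.1 -5.6] M [-1.72 -0.89 -0.38] grip 60 gap 0.114 q [ 0.5   0.27 -0.28  0.83  0.33  0.56]
```

View pics/w7.png

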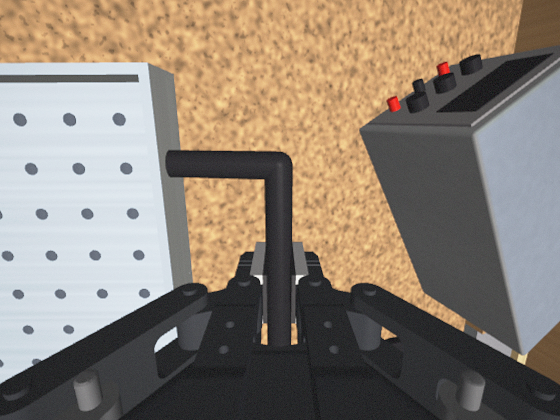

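The rear floor is still clear as the tray comes down. I count modules numerically from the top camera before finishing the lowering.

```bash
cat >> h.py <<'E'
def cools():
    c=cam('top');W=cloud(c);g=c['color'];Z=W[...,2]
    sat=g.max(-1).astype(int)-g.min(-1)
    for b in blobs((g.min(-1)>165)&(W[...,1]<440)&(W[...,1]>40)&(abs(W[...,0]-505)<120),W,15): print('white',*b)
    m=(W[...,1]>75)&(W[...,1]<180)&(abs(W[...,0]-506)<88);print('in bin: z pct',np.nanpercentile(Z[m],[5,25,50,75,95,100]).round(1),'px above 10:',(Z[m]>10).sum(),'of',m.sum())
    return c,W
E
python3 -c "
from h import *
cools()"
```

```text
white [226.4 208.6] 204 29.6 [548.3  97.9] [50.4 30.7] -24.7 [547.4  98.8]
white [227.  240.9] 212 29.7 [462.   97.1] [50.6 30.9] -17.5 [461.9  97. ]
in bin: z pct [ -0.9   2.6   6.1  26.8  49.8 691.6] px above 10: 1035 of 2697
```

Call:
move_arm --targets '[{"translation": [0, 1.31, 8.35], "angular": [2, 0, 0]}, {"translation": [0, 1.31, 8.35], "angular": [2, 0, 0]}, {"translation": [0, 1.31, 8.35], "angular": [2, 0, 0]}, {"translation": [0, 1.31, 8.35], "angular": [2, 0, 0]}, {"translation": [0, 1.31, 8.35], "angular": [2, 0, 0]}, {"translation": [0, 1.31, 8.35], "angular": [2, 0, 0]}, {"translation": [0, 1.31, 8.35], "angular": [2, 0, 0]}, {"translation": [0, 1.31, 8.35], "angular": [2, 0, 0]}, {"translation": [0, 0.73, 4.16], "angular": [1, 0, 0]}, {"translation": [0, 0.73, 4.16], "angular": [1, 0, 0]}]'

```text
clock: 38.9
eef_pos: [512.1, 432.7, 116.4]
tool_rot: [[-1.0, 0.023, 0.003], [0.023, 0.998, 0.066], [-0.001, 0.066, -0.998]]
force: [3.8, -4.7, -3.9]
finger_gap: 0.114
grasp_force: 59.6
```

Call:
move_arm --targets '[{"translation": [0, 0.73, 4.16], "angular": [1, 0, 0]}, {"translation": [0, 0.37, 2.08], "angular": [0.5, 0, 0]}, {"translation": [0, 0.37, 2.08], "angular": [0.5, 0, 0]}, {"translation": [0, 0.37, 2.08], "angular": [0.5, 0, 0]}, {"translation": [0, 0.37, 2.08], "angular": [0.5, 0, 0]}, {"translation": [0, 0.37, 2.08], "angular": [0.5, 0, 0]}, {"translation": [0, 0.37, 2.08], "angular": [0.5, 0, 0]}, {"translation": [0, 0, 0], "angular": [0, 0, 0]}, {"translation": [0, 0, 0], "angular": [0, 0, 0]}]'

```text
clock: 40.02
eef_pos: [512.2, 435.7, 101.7]
tool_rot: [[-1.0, 0.024, 0.002], [0.024, 1.0, -0.003], [-0.002, -0.003, -1.0]]
force: [1.2, -9.3, 6.8]
finger_gap: 0.116
grasp_force: 60.6
```

```bash
python3 -c "
from h import *
tray()
c=cam('wrist');W=cloud(c);Z=W[...,2]
m=(W[...,1]>210)&(W[...,1]<375)&(W[...,0]>430)&(W[...,0]<590)
P=W[m&(Z<106)&(Z>60)];print(len(P),np.linalg.lstsq(np.c_[P[:,:2]-[511,296],np.ones(len(P))],P[:,2],rcond=None)[0])"
```

```text
t=40.02 tilt -0.2 bar [512.2 435.8 120.7] F [ 1.2 -9.3  6.8] M [-2.11 -0.27  0.04] grip 61 gap 0.116 q [ 0.71  0.52 -0.04  1.01 -0.    0.73]
37581 [3.20501399e-04 1.37480423e-03 9.72220407e+01]
```

The tray is level on its rests, with the same pose and force as at grasp. I release it and rise.

Call:
move_arm --targets '[{"translation": [0, 0, 0], "angular": [0, 0, 0]}, {"translation": [0, 0, 0], "angular": [0, 0, 0]}, {"translation": [0, 0, 0], "angular": [0, 0, 0]}, {"translation": [0, 0, 0], "angular": [0, 0, 0]}]' --hand -0.25

```text
clock: 40.58
eef_pos: [511.4, 437.9, 100.4]
tool_rot: [[-1.0, 0.022, -0.0], [0.022, 1.0, 0.0], [0.0, 0.0, -1.0]]
force: [0.6, 0.2, -0.4]
finger_gap: 0.372
grasp_force: 0.0
```

Call:
move_arm --targets '[{"translation": [0, 0, -30], "angular": [0, 0, 0]}, {"translation": [0, 0, -60], "angular": [0, 0, 0]}, {"translation": [0, 0, -60], "angular": [0, 0, 0]}, {"translation": [0, 0, 0], "angular": [0, 0, 0]}, {"translation": [0, 0, 0], "angular": [0, 0, 0]}]'

```text
clock: 41.2
eef_pos: [511.5, 437.6, 250.1]
tool_rot: [[-1.0, 0.023, -0.0], [0.023, 1.0, 0.0], [0.0, 0.0, -1.0]]
force: [0.1, -0.5, -0.7]
finger_gap: 0.372
grasp_force: 0.0
```

```bash
cat >> h.py <<'E'
def hots(n='top'):
    c=cam(n);W=cloud(c);Z=W[...,2];g=c['color']
    for b in blobs((Z>6)&(Z<25)&(W[...,0]>300)&(W[...,0]<520)&(W[...,1]<-20)&(W[...,1]>-400),W,100): print('hot',*b)
    for b in blobs((g.min(-1)>165)&(abs(Z-12)<7)&(W[...,0]>300)&(W[...,0]<520)&(W[...,1]<-20)&(W[...,1]>-400),W,60): print('plate',*b)
E
python3 -c "
from h import *
c,W=cools()
bins()
hots()
go([413,-270,225])"
```

```text
white [226.3 208.5] 201 29.5 [548.5  97.9] [50.3 29.4] -24.7 [547.5  98.8]
white [226.9 240.9] 202 29.9 [461.9  97.5] [50.  29.7] -17.2 [461.8  97. ]
in bin: z pct [-0.9  2.5  6.1 25.4 33.8 70.3] px above 10: 962 of 2613
bin [378.6 178.6] 986 63.4 [ 619.3 -303.8] [200.3 132.1] 4.5 [ 619.2 -306.8]
bin [215.6 221.8] 936 63.9 [510.6 124.2] [201.3 129.8] -0.8 [514.7 122.1]
hot [364.7 257.2] 306 12.7 [ 415.4 -272. ] [65.7 41.6] -18.9 [ 413.7 -271.3]
hot [336.5 258.7] 298 11.7 [ 407.7 -194.9] [62.9 43. ] 8.8 [ 409.7 -195.3]
hot [287.8 272.9] 292 12.0 [374.5 -63.4] [57.9 37.8] -15.6 [374.1 -64.1]
plate [336.6 258.1] 195 12.2 [ 412.1 -195.6] [50.  30.5] 7.2 [ 412.2 -196. ]
plate [364.7 256.9] 193 12.8 [ 414.3 -271. ] [50.3 30.6] -22.2 [ 413.8 -271.4]
t=41.35 pos [510.7 436.9 248.3] yaw 178.7 tilt [-0.2 -0.1] gap 0.37 grip 0 F [ 0.6 -0.4 -0.5] | turn 0.0 shift [  81.7 -708.9   25.1] q6 0.73 q5 0.00
```

Call:
move_arm --targets '[{"translation": [0, 0, 0], "angular": [0, 0, 9.3]}, {"translation": [0, 0, 0], "angular": [0, 0, 9.4]}, {"translation": [-11.4, -53.7, 0], "angular": [0, 0, 0]}, {"translation": [-11.4, -53.7, 0], "angular": [0, 0, 0]}, {"translation": [-11.4, -53.7, 0], "angular": [0, 0, 0]}, {"translation": [-11.4, -53.7, 0], "angular": [0, 0, 0]}, {"translation": [-11.4, -53.7, 0], "angular": [0, 0, 0]}, {"translation": [-11.4, -53.7, 0], "angular": [0, 0, 0]}, {"translation": [-11.4, -53.7, 0], "angular": [0, 0, 0]}, {"translation": [-11.4, -53.7, 0], "angular": [0, 0, 0]}]' --hand 0.25

```text
clock: 42.6
eef_pos: [449.1, 1.1, 249.2]
tool_rot: [[-0.94, 0.342, -0.002], [0.342, 0.94, -0.0], [0.002, -0.001, -1.0]]
force: [1.5, -0.1, 0.4]
finger_gap: 0.622
grasp_force: 0.0
```

Call:
move_arm --targets '[{"translation": [-11.4, -53.7, 0], "angular": [0, 0, 0]}, {"translation": [-11.4, -53.7, 10], "angular": [0, 0, 0]}, {"translation": [-11.4, -53.7, 20], "angular": [0, 0, 0]}, {"translation": [-11.4, -53.7, 30], "angular": [0, 0, 0]}, {"translation": [-11.4, -53.7, 20], "angular": [0, 0, 0]}, {"translation": [0, 0, 20], "angular": [0, 0, 0]}, {"translation": [0, 0, 0], "angular": [0, 0, 0]}, {"translation": [0, 0, 0], "angular": [0, 0, 0]}]'

```text
clock: 43.6
eef_pos: [412.1, -268.5, 150.5]
tool_rot: [[-0.94, 0.341, -0.001], [0.341, 0.94, 0.0], [0.001, 0.0, -1.0]]
force: [0.0, 0.1, -0.1]
finger_gap: 0.627
grasp_force: 0.0
```

```bash
python3 -c "
from h import *
hots('wrist')
go([412,-270,8],160)"
```

```text
hot [483.2  74.2] 3305 12.4 [372.6 -63.2] [58.2 39. ] -16.1 [371.  -65.3]
hot [349.4 165.4] 2470 12.4 [ 409.4 -195.3] [58.8 37.2] 8.1 [ 407.4 -195.6]
hot [275.2 194.8] 2269 12.3 [ 412.  -271.1] [58.6 37.1] -21.3 [ 410.4 -270.6]
plate [486.   74.6] 447 12.7 [372.4 -62.6] [22.1 15.1] -16.7 [372.2 -62.9]
plate [350.2 165.7] 2001 12.6 [ 409.  -194.9] [54.5 33.5] 8.1 [ 408. -195.]
plate [275.4 195. ] 1827 12.5 [ 411.7 -270.6] [54.2 33. ] -22.2 [ 410.5 -270.4]
t=43.65 pos [ 412.5 -268.6  150.9] yaw 160.1 tilt [ 0. -0.] gap 0.62 grip 0 F [0.9 0.3 0.1] | turn 0.1 shift [ 1.000e-01 -1.500e+00  1.429e+02] q6 -0.23 q5 0.00
```

Call:
move_arm --targets '[{"translation": [-0.4, -2.2, 40], "angular": [0, 0, 1.8]}, {"translation": [0, 0, 45], "angular": [0, 0, 0]}, {"translation": [0, 0, 35], "angular": [0, 0, 0]}, {"translation": [0, 0, 15], "angular": [0, 0, 0]}, {"translation": [0, 0, 8], "angular": [0, 0, 0]}, {"translation": [0, 0, 3], "angular": [0, 0, 0]}, {"translation": [0, 0, 0], "angular": [0, 0, 0]}, {"translation": [0, 0, 0], "angular": [0, 0, 0]}]'

```text
clock: 44.65
eef_pos: [412.4, -271.7, 5.2]
tool_rot: [[-0.929, 0.371, 0.001], [0.371, 0.929, -0.001], [-0.001, -0.0, -1.0]]
force: [0.3, -0.3, 0.2]
finger_gap: 0.628
grasp_force: 0.0
```

```bash
python3 -c "
from h import *
go([412,-271,2],158.3)"
```

```text
t=44.65 pos [ 412.4 -271.7    5.2] yaw 158.2 tilt [ 0.1 -0. ] gap 0.63 grip 0 F [ 0.3 -0.3  0.2] | turn -0.1 shift [0.7 0.5 3.2] q6 -0.20 q5 -0.00
```

Call:
move_arm --targets '[{"translation": [0.7, 0.5, 3], "angular": [0, 0, 0]}, {"translation": [0, 0, 2], "angular": [0, 0, 0]}, {"translation": [0, 0, 0], "angular": [0, 0, 0]}]'

```text
clock: 45.02
eef_pos: [411.1, -270.4, -0.8]
tool_rot: [[-0.929, 0.371, -0.0], [0.371, 0.929, 0.0], [0.0, 0.0, -1.0]]
force: [-0.0, -0.6, 0.0]
finger_gap: 0.627
grasp_force: 0.0
```

Call:
move_arm --targets '[{"translation": [0, 0, 0], "angular": [0, 0, 0]}, {"translation": [0, 0, 0], "angular": [0, 0, 0]}, {"translation": [0, 0, 0], "angular": [0, 0, 0]}, {"translation": [0, 0, 0], "angular": [0, 0, 0]}, {"translation": [0, 0, 0], "angular": [0, 0, 0]}, {"translation": [0, 0, 0], "angular": [0, 0, 0]}]' --hand -1 --grip_force 30

```text
clock: 45.78
eef_pos: [411.5, -270.7, -0.5]
tool_rot: [[-0.929, 0.371, 0.0], [0.371, 0.929, -0.0], [-0.0, -0.0, -1.0]]
force: [0.4, -0.7, 2.4]
finger_gap: 0.421
grasp_force: 30.4
```

Call:
move_arm --targets '[{"translation": [0, 0, -10], "angular": [0, 0, 0]}, {"translation": [0, 0, -30], "angular": [0, 0, 0]}, {"translation": [0, 0, -60], "angular": [0, 0, 0]}, {"translation": [0, 0, -60], "angular": [0, 0, 0]}, {"translation": [0, 0, -60], "angular": [0, 0, 0]}, {"translation": [0, 0, 0], "angular": [0, 0, 0]}, {"translation": [0, 0, 0], "angular": [0, 0, 0]}]'

```text
clock: 46.65
eef_pos: [411.0, -270.4, 219.4]
tool_rot: [[-0.929, 0.371, 0.0], [0.371, 0.929, -0.0], [-0.0, -0.0, -1.0]]
force: [0.2, 0.2, -1.2]
finger_gap: 0.423
grasp_force: 30.2
```

```bash
python3 -c "
from h import *
s=sense();R=np.array(s['tool_rot']);e=np.array(s['eef_pos'])
c=cam('wrist');W=cloud(c);L=(W-e)@R
m=(abs(L[...,0])<45)&(abs(L[...,1])<17)&(L[...,2]>-45)&(L[...,2]<15);q=L[m&(L[...,0]>12)];print(len(q),np.percentile(q,[2,50,98],0).round(1))
go([509,335,225],178.65)"
```

```text
3056 [[ 12.4 -16.3 -14. ]
 [ 22.3   0.  -12.5]
 [ 28.5  16.3  -0.8]]
t=46.70 pos [ 410.5 -270.   218.5] yaw 158.2 tilt [-0.1  0.1] gap 0.43 grip 30 F [-0.1  0.4 -1. ] | turn -20.4 shift [-84.2 607.2  -6. ] q6 -0.20 q5 0.00
```

Call:
move_arm --targets '[{"translation": [0, 0, 0], "angular": [0, 0, -10.2]}, {"translation": [0, 0, 0], "angular": [0, 0, -10.2]}, {"translation": [-4.5, 55.1, 0], "angular": [0, 0, 0]}, {"translation": [-4.5, 55.1, 0], "angular": [0, 0, 0]}, {"translation": [-4.5, 55.1, 0], "angular": [0, 0, 0]}, {"translation": [-4.5, 55.1, 0], "angular": [0, 0, 0]}, {"translation": [-4.5, 55.1, 0], "angular": [0, 0, 0]}, {"translation": [-4.5, 55.1, 0], "angular": [0, 0, 0]}, {"translation": [-4.5, 55.1, 0], "angular": [0, 0, 0]}, {"translation": [-4.5, 55.1, 0], "angular": [0, 0, 0]}]'

```text
clock: 47.95
eef_pos: [456.7, 170.6, 217.5]
tool_rot: [[-1.0, 0.024, -0.003], [0.024, 1.0, -0.001], [0.003, -0.002, -1.0]]
force: [0.9, 0.1, -1.4]
finger_gap: 0.425
grasp_force: 30.3
```

Call:
move_arm --targets '[{"translation": [-4.5, 55.1, 0], "angular": [0, 0, 0]}, {"translation": [-4.5, 55.1, 0], "angular": [0, 0, 0]}, {"translation": [-4.2, 55.1, 0], "angular": [0, 0, 0]}, {"translation": [0, 0, 20], "angular": [0, 0, 0]}, {"translation": [0, 0, 40], "angular": [0, 0, 0]}, {"translation": [0, 0, 40], "angular": [0, 0, 0]}, {"translation": [0, 0, 0], "angular": [0, 0, 0]}, {"translation": [0, 0, 0], "angular": [0, 0, 0]}]'

```text
clock: 48.95
eef_pos: [475.2, 334.0, 119.7]
tool_rot: [[-1.0, 0.024, -0.001], [0.024, 1.0, -0.0], [0.001, -0.0, -1.0]]
force: [0.2, 0.2, -0.2]
finger_gap: 0.427
grasp_force: 30.4
```

```bash
python3 -c "
from h import *
go([474,335,97.5],178.65)"
```

```text
t=48.95 pos [475.2 334.  119.7] yaw 178.6 tilt [-0. -0.] gap 0.43 grip 30 F [ 0.2  0.2 -0.2] | turn -0.1 shift [ 1.2  0.9 22.2] q6 0.64 q5 0.00
```

Call:
move_arm --targets '[{"translation": [0, 0.9, 12], "angular": [0, 0, 0]}, {"translation": [0, 0, 6], "angular": [0, 0, 0]}, {"translation": [0, 0, 2.5], "angular": [0, 0, 0]}, {"translation": [0, 0, 1.5], "angular": [0, 0, 0]}, {"translation": [0, 0, 0], "angular": [0, 0, 0]}, {"translation": [0, 0, 0], "angular": [0, 0, 0]}]'

```text
clock: 49.7
eef_pos: [475.4, 335.1, 97.6]
tool_rot: [[-1.0, 0.024, 0.0], [0.024, 1.0, 0.0], [-0.0, 0.0, -1.0]]
force: [0.5, 0.2, 0.8]
finger_gap: 0.425
grasp_force: 30.4
```

Call:
move_arm --targets '[{"translation": [0, 0, 0], "angular": [0, 0, 0]}, {"translation": [0, 0, 0], "angular": [0, 0, 0]}, {"translation": [0, 0, 0], "angular": [0, 0, 0]}]' --hand 0.1

```text
clock: 50.08
eef_pos: [475.3, 335.1, 97.4]
tool_rot: [[-1.0, 0.024, 0.0], [0.024, 1.0, 0.0], [-0.0, 0.0, -1.0]]
force: [-0.2, 0.3, -0.0]
finger_gap: 0.554
grasp_force: 0.0
```

Call:
move_arm --targets '[{"translation": [0, 0, -20], "angular": [0, 0, 0]}, {"translation": [0, 0, -40], "angular": [0, 0, 0]}, {"translation": [0, 0, -50], "angular": [0, 0, 0]}, {"translation": [0, 0, -20], "angular": [0, 0, 0]}, {"translation": [0, 0, 0], "angular": [0, 0, 0]}]'

```text
clock: 50.7
eef_pos: [476.3, 335.8, 229.3]
tool_rot: [[-1.0, 0.024, 0.003], [0.024, 1.0, 0.002], [-0.003, 0.002, -1.0]]
force: [-0.3, -0.1, -0.4]
finger_gap: 0.551
grasp_force: 0.0
```

```bash
python3 -c "
from h import *
hots()
cools()
go([409.2,-195.2,225],188.1)"
```

```text
hot [336.6 258.3] 309 12.2 [ 413.2 -195.2] [68.1 40.8] 4.8 [ 412.1 -195.8]
hot [287.9 272.8] 295 12.5 [374.  -65.7] [57.6 40.5] -15.5 [374.2 -64.2]
plate [336.7 258.2] 198 12.2 [ 411.9 -195.9] [50.8 31. ] 8.8 [ 412.2 -196.3]
white [226.4 208.6] 201 29.8 [548.1  98.1] [50.1 30.6] -27.0 [547.4  98.7]
white [130.3 236.9] 102 110.6 [479.3 334.6] [50.9 30.7] -3.8 [464.4 332.3]
white [226.9 240.9] 203 29.7 [461.9  97.1] [50.6 30. ] -18.1 [461.9  97.1]
in bin: z pct [-1.   2.7  6.1 25.6 34.6 70.5] px above 10: 977 of 2622
t=50.80 pos [474.9 334.8 226.5] yaw 178.6 tilt [-0. -0.] gap 0.55 grip 0 F [-1.1 -0.5 -0.5] | turn -9.5 shift [ 139.8 -515.4    1.8] q6 0.64 q5 -0.00
```

Call:
move_arm --targets '[{"translation": [0, 0, 0], "angular": [0, 0, -9.5]}, {"translation": [14, -51.5, 0], "angular": [0, 0, 0]}, {"translation": [14, -51.5, 0], "angular": [0, 0, 0]}, {"translation": [14, -51.5, 0], "angular": [0, 0, 0]}, {"translation": [14, -51.5, 0], "angular": [0, 0, 0]}, {"translation": [14, -51.5, 0], "angular": [0, 0, 0]}, {"translation": [14, -51.5, 0], "angular": [0, 0, 0]}, {"translation": [14, -51.5, 0], "angular": [0, 0, 0]}, {"translation": [14, -51.5, 0], "angular": [0, 0, 0]}, {"translation": [14, -51.5, 0], "angular": [0, 0, 0]}]' --hand 0.25

```text
clock: 52.05
eef_pos: [414.4, -142.9, 225.8]
tool_rot: [[-0.99, -0.141, -0.002], [-0.141, 0.99, 0.001], [0.002, 0.001, -1.0]]
force: [0.1, 0.1, -0.7]
finger_gap: 0.622
grasp_force: 0.0
```

Call:
move_arm --targets '[{"translation": [14, -51.5, 0], "angular": [0, 0, 0]}, {"translation": [0, 0, 40], "angular": [0, 0, 0]}, {"translation": [0, 0, 40], "angular": [0, 0, 0]}, {"translation": [0, 0, 0], "angular": [0, 0, 0]}, {"translation": [0, 0, 0], "angular": [0, 0, 0]}]'

```text
clock: 52.68
eef_pos: [409.3, -194.4, 147.8]
tool_rot: [[-0.99, -0.141, -0.001], [-0.141, 0.99, 0.0], [0.0, 0.0, -1.0]]
force: [0.1, 0.3, 1.1]
finger_gap: 0.628
grasp_force: 0.0
```

```bash
python3 -c "
from h import *
hots('wrist')
go([409.2,-195.2,-0.5],188.1)"
```

```text
hot [420.7 175.9] 2543 12.4 [372.8 -63. ] [58.2 38.4] -16.1 [371.4 -64.8]
hot [276.6 194.2] 2323 12.3 [ 409.5 -195. ] [58.6 37. ] 8.3 [ 407.6 -195.2]
plate [422.4 177.1] 349 12.8 [372.2 -63. ] [22.2 14.7] -17.4 [372.2 -63.1]
plate [276.8 194.3] 1892 12.5 [ 409.1 -194.9] [54.3 33. ] 8.3 [ 407.8 -195.1]
t=52.73 pos [ 410.  -194.7  148.5] yaw -171.9 tilt [ 0.1 -0. ] gap 0.63 grip 0 F [ 0.6 -0.8  0.4] | turn 0.0 shift [  1.   -0.3 149. ] q6 -0.59 q5 -0.00
```

Call:
move_arm --targets '[{"translation": [0.5, -0.3, 40], "angular": [0, 0, 0]}, {"translation": [0, 0, 45], "angular": [0, 0, 0]}, {"translation": [0, 0, 35], "angular": [0, 0, 0]}, {"translation": [0, 0, 15], "angular": [0, 0, 0]}, {"translation": [0, 0, 8], "angular": [0, 0, 0]}, {"translation": [0, 0, 4], "angular": [0, 0, 0]}, {"translation": [0, 0, 1.5], "angular": [0, 0, 0]}, {"translation": [0, 0, 0], "angular": [0, 0, 0]}, {"translation": [0, 0, 0], "angular": [0, 0, 0]}]'

```text
clock: 53.85
eef_pos: [409.2, -195.1, -0.6]
tool_rot: [[-0.99, -0.141, 0.001], [-0.141, 0.99, -0.0], [-0.001, -0.0, -1.0]]
force: [0.4, 0.8, -0.7]
finger_gap: 0.621
grasp_force: 0.0
```

Call:
move_arm --targets '[{"translation": [0, 0, 0], "angular": [0, 0, 0]}, {"translation": [0, 0, 0], "angular": [0, 0, 0]}, {"translation": [0, 0, 0], "angular": [0, 0, 0]}, {"translation": [0, 0, 0], "angular": [0, 0, 0]}, {"translation": [0, 0, 0], "angular": [0, 0, 0]}, {"translation": [0, 0, 0], "angular": [0, 0, 0]}]' --hand -1 --grip_force 30

```text
clock: 54.6
eef_pos: [409.1, -195.1, -0.7]
tool_rot: [[-0.99, -0.141, 0.0], [-0.141, 0.99, -0.0], [-0.0, -0.0, -1.0]]
force: [-1.3, 0.6, 5.2]
finger_gap: 0.423
grasp_force: 30.5
```

Call:
move_arm --targets '[{"translation": [0, 0, -10], "angular": [0, 0, 0]}, {"translation": [0, 0, -30], "angular": [0, 0, 0]}, {"translation": [0, 0, -60], "angular": [0, 0, 0]}, {"translation": [0, 0, -60], "angular": [0, 0, 0]}, {"translation": [0, 0, -60], "angular": [0, 0, 0]}, {"translation": [0, 0, 0], "angular": [0, 0, 0]}, {"translation": [0, 0, 0], "angular": [0, 0, 0]}]'

```text
clock: 55.48
eef_pos: [408.6, -194.8, 218.9]
tool_rot: [[-0.99, -0.141, 0.0], [-0.141, 0.99, -0.0], [-0.0, -0.0, -1.0]]
force: [-0.6, 1.1, -0.5]
finger_gap: 0.422
grasp_force: 30.2
```

```bash
python3 -c "
from h import *
s=sense();R=np.array(s['tool_rot']);e=np.array(s['eef_pos'])
c=cam('wrist');W=cloud(c);L=(W-e)@R
m=(abs(L[...,0])<45)&(abs(L[...,1])<17)&(L[...,2]>-45)&(L[...,2]<15);q=L[m&(L[...,0]>12)];print(len(q),np.percentile(q,[2,50,98],0).round(1))
go([542,253,225],178.65)"
```

```text
3127 [[ 12.5 -16.3 -14.2]
 [ 22.6   0.3 -12.8]
 [ 29.1  16.3  -1.5]]
t=55.52 pos [ 408.  -194.5  218. ] yaw -171.9 tilt [-0.1  0. ] gap 0.43 grip 30 F [-0.2  0.4 -0.8] | turn 9.5 shift [-123.4  450.5   -6.8] q6 -0.59 q5 0.00
```

Call:
move_arm --targets '[{"translation": [0, 0, 0], "angular": [0, 0, 9.5]}, {"translation": [-13.7, 50, 0], "angular": [0, 0, 0]}, {"translation": [-13.7, 50, 0], "angular": [0, 0, 0]}, {"translation": [-13.7, 50, 0], "angular": [0, 0, 0]}, {"translation": [-13.7, 50, 0], "angular": [0, 0, 0]}, {"translation": [-13.7, 50, 0], "angular": [0, 0, 0]}, {"translation": [-13.7, 50, 0], "angular": [0, 0, 0]}, {"translation": [-13.7, 50, 0], "angular": [0, 0, 0]}, {"translation": [-13.7, 50, 0], "angular": [0, 0, 0]}, {"translation": [-13.7, 50, 0], "angular": [0, 0, 0]}]'

```text
clock: 56.78
eef_pos: [542.1, 253.1, 216.6]
tool_rot: [[-1.0, 0.024, -0.003], [0.024, 1.0, -0.002], [0.003, -0.002, -1.0]]
force: [0.7, -0.2, -0.0]
finger_gap: 0.421
grasp_force: 30.3
```

Call:
move_arm --targets '[{"translation": [0, 0, 20], "angular": [0, 0, 0]}, {"translation": [0, 0, 40], "angular": [0, 0, 0]}, {"translation": [0, 0, 40], "angular": [0, 0, 0]}, {"translation": [0, 0, 0], "angular": [0, 0, 0]}, {"translation": [0, 0, 0], "angular": [0, 0, 0]}, {"translation": [0, 0, 0], "angular": [0, 0, 0]}]'

```text
clock: 57.52
eef_pos: [544.2, 252.4, 120.6]
tool_rot: [[-1.0, 0.025, 0.002], [0.025, 1.0, 0.001], [-0.002, 0.001, -1.0]]
force: [-0.6, -0.3, -0.2]
finger_gap: 0.423
grasp_force: 30.3
```

```bash
python3 -c "
from h import *
go([542,253,97.5],178.65)"
```

```text
t=57.52 pos [544.2 252.4 120.6] yaw 178.6 tilt [0.1 0.1] gap 0.42 grip 30 F [-0.6 -0.3 -0.2] | turn -0.1 shift [ 2.3  0.5 23.1] q6 0.46 q5 -0.00
```

Call:
move_arm --targets '[{"translation": [2, 0.5, 13], "angular": [0, 0, 0]}, {"translation": [0, 0, 6], "angular": [0, 0, 0]}, {"translation": [0, 0, 2.5], "angular": [0, 0, 0]}, {"translation": [0, 0, 1.5], "angular": [0, 0, 0]}, {"translation": [0, 0, 0], "angular": [0, 0, 0]}, {"translation": [0, 0, 0], "angular": [0, 0, 0]}]'

```text
clock: 58.28
eef_pos: [540.9, 252.4, 97.3]
tool_rot: [[-1.0, 0.024, 0.0], [0.024, 1.0, 0.0], [-0.0, 0.0, -1.0]]
force: [-5.0, -1.4, 11.4]
finger_gap: 0.424
grasp_force: 31.6
```

Call:
move_arm --targets '[{"translation": [0, 0, 0], "angular": [0, 0, 0]}, {"translation": [0, 0, 0], "angular": [0, 0, 0]}, {"translation": [0, 0, 0], "angular": [0, 0, 0]}]' --hand 0.1

```text
clock: 58.65
eef_pos: [541.0, 252.5, 95.6]
tool_rot: [[-1.0, 0.024, -0.0], [0.024, 1.0, -0.0], [0.0, -0.0, -1.0]]
force: [0.1, 0.2, -0.2]
finger_gap: 0.548
grasp_force: 0.0
```

Call:
move_arm --targets '[{"translation": [0, 0, -20], "angular": [0, 0, 0]}, {"translation": [0, 0, -40], "angular": [0, 0, 0]}, {"translation": [0, 0, -50], "angular": [0, 0, 0]}, {"translation": [0, 0, -30], "angular": [0, 0, 0]}, {"translation": [0, 0, 0], "angular": [0, 0, 0]}]'

```text
clock: 59.28
eef_pos: [542.7, 253.3, 238.8]
tool_rot: [[-1.0, 0.024, 0.005], [0.024, 1.0, 0.002], [-0.005, 0.002, -1.0]]
force: [0.8, 0.4, -0.1]
finger_gap: 0.548
grasp_force: 0.0
```

```bash
python3 -c "
from h import *
go([460,-60,240],178.65)"
```

```text
t=59.27 pos [542.7 253.3 238.8] yaw 178.6 tilt [0.3 0.1] gap 0.55 grip 0 F [ 0.8  0.4 -0.1] | turn -0.0 shift [  75.3 -315.1   -2.3] q6 0.46 q5 0.00
```

Call:
move_arm --targets '[{"translation": [16.3, -49, 0], "angular": [0, 0, 0]}, {"translation": [16.3, -49, 0], "angular": [0, 0, 0]}, {"translation": [16.3, -49, 0], "angular": [0, 0, 0]}, {"translation": [16.3, -49, 0], "angular": [0, 0, 0]}, {"translation": [16.3, -49, 0], "angular": [0, 0, 0]}, {"translation": [16.3, -49, 0], "angular": [0, 0, 0]}, {"translation": [16.3, -49, 0], "angular": [0, 0, 0]}, {"translation": [16.3, -49, 0], "angular": [0, 0, 0]}, {"translation": [0, 0, 0], "angular": [0, 0, 0]}, {"translation": [0, 0, 0], "angular": [0, 0, 0]}]'

```text
clock: 60.52
eef_pos: [400.8, -135.8, 235.1]
tool_rot: [[-1.0, 0.025, -0.001], [0.025, 1.0, 0.001], [0.001, 0.001, -1.0]]
force: [0.5, 0.1, 0.8]
finger_gap: 0.549
grasp_force: 0.0
```

```bash
python3 -c "
from h import *
c,W=cools();bins();save('t3.png',c['color'],1.42)
go([460,-60,240],178.65)"
```

```text
white [162.2 209.2] 242 111.0 [543.8 252.9] [51.3 31.3] -0.2 [543.3 252.5]
white [226.4 208.6] 201 30.0 [548.3  98. ] [50.4 30.5] -26.6 [547.7  98.7]
white [129.2 235.1] 241 110.4 [479.4 335.3] [50.4 31.6] -1.3 [479.2 335.3]
white [226.9 240.9] 207 29.8 [462.1  97.3] [50.3 30. ] -18.2 [461.9  97.1]
in bin: z pct [-0.7  2.7  6.1 25.1 34.6 68.9] px above 10: 975 of 2629
bin [378.6 178.6] 986 63.8 [ 619.6 -304. ] [200.5 131.7] 4.8 [ 619.4 -306. ]
bin [215.5 222. ] 942 64.1 [509.1 123.3] [199.9 129.1] -0.0 [513.9 122.7]
t=60.62 pos [ 401.3 -135.2  235.4] yaw 178.7 tilt [-0.  0.] gap 0.55 grip 0 F [0.1 0.3 0.7] | turn 0.0 shift [-56.9  76.5  -4.6] q6 -0.30 q5 0.00
```

View pics/t3.png

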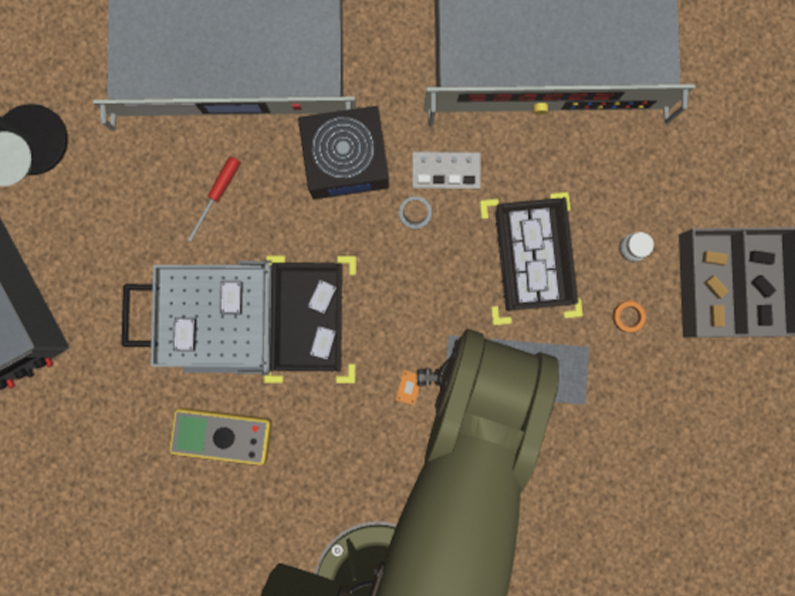

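The final top view shows:
- The full bin is square on the park marks, at (537,252).
- The mouth bin is on its marks, at (308,317), with two plates showing.
- Both hot modules lie on the tray, at (231,297) and (184,333).

I check that the other two cooled modules lie under the visible ones.

```bash
python3 -c "
from h import *
c=cam('top');W=cloud(c);Z=W[...,2]
m=(W[...,1]>72)&(W[...,1]<176)&(abs(W[...,0]-507)<90)
for b in blobs(m&(Z>12)&(Z<40),W,30): print(*b)
for b in blobs(m&(Z>12)&(Z<23),W,30): print('low',*b)
a=c['color'][180:270,185:255].astype(float);save('b.png',np.clip(a*3,0,255).astype(np.uint8),6)"
```

```text
[225.3 208.4] 379 28.2 [547.5  99.1] [64.3 53. ] -1.7 [550.  101.4]
[225.7 240. ] 402 28.0 [463.5  99.3] [67.1 52.5] -0.4 [464.7 100. ]
low [219.2 203. ] 62 16.6 [559.1 115.7] [38.5 19.3] -1.9 [567.3 119.1]
low [219.  236.3] 81 17.0 [469.1 117.1] [51.1 16.8] -0.4 [475.8 119.7]
```

View pics/b.png

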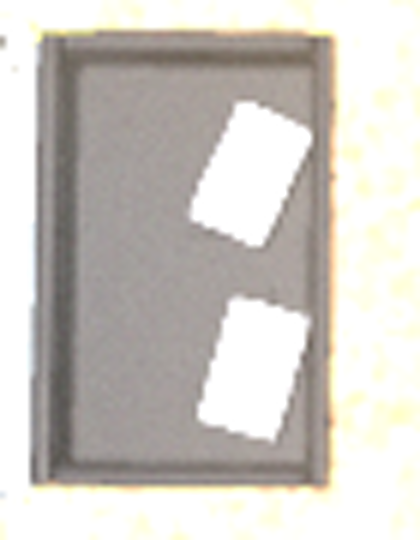

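The depth map shows a module at z ≈ 17 under each of the two at z ≈ 30, so all four cooled modules are in the bin. I hand the job in.

```bash
python3 -c "
from h import *
print(arm.finish_job())"
```

```text
the job is handed in; nothing more can be done
None
```

The job is handed in at about 61 s of the 210 s allowed: both bins measured within about 2 mm of their marks, all four cooled modules are in the mouth bin, and both hot modules lie plate-up on the lowered tray.

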